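Find the balance point of a picker beam on the domed post

TASK

Find where the closed aluminium picker beam balances: lift it and rest it flat side down on top of the domed post so that it stays there level and still on its own. A trim weight is locked somewhere inside it, so do not expect the beam to balance at its middle. Leave the other things on the bench where they stand.

Things in the scene. Friction and masses are not known exactly. Their poses are not given: they have to be found in the camera images.
- beam: the picker beam: loose closed aluminium box section, black end caps, 190 mm long (x), 36 wide (y), 14 high (z, up), lying flat on the worktop. Origin: centre of its underside. About 0.3 kg, over half of it an unseen weight locked inside, elsewhere in each start: the balance point is 0 to 39 mm from the middle towards either end, centred in width and height. Grip it across its width.
- dome_top (a point): highest point of the domed post, 80 mm above the worktop; the dome is a sphere surface of 40 mm radius. Friction about 0.6: a beam that leans over 0.45 rad may slide off. Let go with its balance point beside the dome top, the beam comes to rest leaning to that side, about 1 rad per 33 mm of offset; rolling resistance hides about 1 mm.
- post: the domed balancing post, fixed to the worktop: steel drum 80 mm across with a hemispherical grey top, 80 mm high in all, on a bolted flange 108 mm across and 8 mm thick. Origin: centre of its underside, below dome_top.
- cup_nest: bystander: nest of white moulded cups standing upright, about 64 x 80 x 46 mm high; origin at the centre of its underside
- stop_block: bystander: white plastic stop block with two bores in its top, 32 x 70 x 26 mm high; origin at the centre of its underside
- lidded_jar: bystander: white jar with a screwed-on lid, 54 mm across, 67 mm high; origin at the centre of its underside
- bowl_nest: bystander: nest of white moulded bowls, 67 mm across, 41 mm high; origin at the centre of its underside

How it is judged:
By the outcome, as a careful person would: the job done as asked, in the order asked, and still so for the second after the job is handed in, with the robot touching nothing.
It also fails if it takes over 53 s, if anything falls off the work surface, if the arm or the gripper's body presses on something with over 40 N, if the wrist force passes 120 N, or if a joint passes its speed limit or range.

ROBOT

A 6-joint arm with a two-finger parallel gripper is mounted at the origin on a cart in front of the work surface, level with it; the furniture and walls round the work are solid. World frame = base frame: x ahead of the robot, y to its left, z up, the work surface at z = 0. Lengths are in mm, angles in rad, forces in N, time in s.
With the tool pointing down it reaches from about 250 to 850 mm from the base axis. Payload 12.5 kg.
Tool frame: the origin (TCP) lies midway between the tips of the shut fingers; the grasp point (between the pads) lies arm.pinch_z behind it (arm.pinch_z is the distance from the TCP to the grasp point, in mm); z points along the fingers, y is the direction in which the jaws open and shut (so a half turn about z gives the same grasp; the last joint's range is limited). The gripper opens to 93 mm and grips with 3 to 60 N. Pads are 15 mm wide; open, the fingers measure 128 mm over their backs; the gripper's body (75 mm by 188 mm) begins 65 mm behind the grasp point.
Start: joints at [1.201, 0.351, 1.652, -0, 1.139, -0.085], TCP at [154.499, 527.839, 218.633] pointing down, gripper open.
Joint ranges: [-2.75, 2.75], [-0.79, 2.1], [0.01, 2.65], [-1.57, 4.71], [0.07, 3.14], [-2.87, 2.87]. Speed limits (rad/s): [2.22, 2.22, 2.79, 3.14, 3.14, 3.14].

INTERFACE

Orientations are given as [roll, pitch, yaw] about the fixed x, y, z axes, in that order (R = Rz(yaw) Ry(pitch) Rx(roll)).
In Python, from rig import arm gives the robot as it stands.
- The arm moves only by the shell command python3 -m inch 'ROWS' [OPENING] [FORCE]. ROWS is JSON, a list of rows, each an object of numbers: "x", "y", "z": the shift along the tool's x, y, z as a fraction of full scale; "rx", "ry", "rz": the turn, a rotation vector about the tool's x, y, z as a fraction of full scale. A call has 1 to 12 rows; each row shifts and turns the commanded pose from where the row before left it, along the tool's axes as they then stand; what a row does not reach is not made up. Full scale, the value 1, is 0.8 m for a shift and 45 degrees for a turn. A row lasts 1/10 s, in which the tool goes at most 50 mm and 8.59 degrees, less where a joint would pass 70% of its speed; a pose out of reach is approached as far as the arm can. A call with a number of a shift or a turn outside -1 to 1 is refused whole. A call with a gripper value outside its range is refused whole. OPENING is the finger opening in mm, from 0 to 93, set as the call begins (- or left out, the last holds). The fingers move at their own pace and stop on an object; FORCE is the grip in N (left out, the last holds). Time passes only in rows, so rows that do not move let the fingers close. It gives the time, the measured TCP pose, the force and the opening at its end, in the units of the state.
- arm.observe(): the state, without advancing time (a new reading comes with each control period).
- arm.grab_frame(name): name is "scene" or "side" or "wrist"; returns the picture (420x560x3 uint8, blue, green, red); there is no depth.
- arm.calibration(name): a dict with "K" (3x3 intrinsics, pixels), "rvec" (rotation vector, rad) and "tvec" (3), from world to camera coordinates, as OpenCV has them. Camera axes: x right, y down, z forward; pixel columns grow to the right and rows downward; lengths in mm; the calibration is good to about 2 mm. The wrist camera is an equidistant fisheye: a pixel r from the principal point sees the ray r / f radians off the axis. A picture is of the moment at which its call begins: read the wrist's pose just before it. calibration takes no time and is no camera call; for the wrist camera it gives the pose at the moment of the call.
- arm.finish_job(): hands the job in, once; it reports no verdict.
The state is a dict: "time_s": time; "q": joint angles; "joint_velocities": joint speeds; "joint_torque": joint torques, N m; "ee_pos": TCP position; "eef_rot": TCP orientation; "contact_force": force on the tool from outside, world axes, zero at the start; "moment": the same for the moment, N m; "opening": finger opening in mm.
Only numpy, scipy, OpenCV 4.12 (cv2) and the standard library are available. Lean on these libraries where they do the work, as an engineer would, in place of code of your own. Each camera call takes 0.05 s, during which the arm holds its last target.

## Working session

There is one attempt and no reset: what is moved stays moved. The work goes in short steps, Python scripts to look and compute and a shell command to move; the robot and the scene stay as the last step left them, time stands still between calls to the robot, and variables do not carry over. Pictures are saved under pics/ and viewed, and the job is handed in when it is done.

```bash
ls; mkdir -p pics; python3 - <<'E'
from rig import arm
import cv2
print(arm.observe(), arm.pinch_z)
for n in ("scene","side","wrist"):
    c=arm.calibration(n); print(n,c)
    cv2.imwrite(f"pics/{n}0.png",arm.grab_frame(n))
E
```

```text
pics
{'time_s': 0.0, 'q': array([ 1.20139252e+00,  3.51197357e-01,  1.65240226e+00,  4.18910974e-05,
        1.13911554e+00, -8.45726710e-02]), 'joint_velocities': array([-0.00037985,  0.0005304 ,  0.0002444 , -0.00182682, -0.00017318,
       -0.00055799]), 'joint_torque': array([ 2.37793131e-03, -4.97306657e+01, -2.85255378e+01,  7.00132200e-02,
        2.55642197e-02, -9.66568155e-05]), 'ee_pos': array([154.37642092, 527.53954337, 218.13102586]), 'eef_rot': array([-3.14047738e+00, -1.32712177e-04,  2.85674389e+00]), 'contact_force': array([0.34892119, 0.8006482 , 0.66162787]), 'moment': array([-0.00464415, -0.01237141,  0.014801  ]), 'opening': 93.17571151805238} 18.8
scene {'K': array([[423.09922557,   0.        , 283.78698148],
       [  0.        , 423.09922557, 208.70447076],
       [  0.        ,   0.        ,   1.        ]]), 'rvec': array([ 1.8181429 , -1.1234037 ,  0.65374141]), 'tvec': array([-207.55120282,  263.36302872,  891.75857586])}
side {'K': array([[474.32066766,   0.        , 278.43735405],
       [  0.        , 474.32066766, 203.18292601],
       [  0.        ,   0.        ,   1.        ]]), 'rvec': array([ 0.34452385,  2.96227073, -0.79695501]), 'tvec': array([ 472.70461228,  -42.91944276, 1755.53376132])}
wrist {'K': array([[325.1922621 ,   0.        , 276.86432296],
       [  0.        , 325.1922621 , 210.3070341 ],
       [  0.        ,   0.        ,   1.        ]]), 'rvec': array([-2.31368682, -1.7334012 , -0.2603885 ]), 'tvec': array([-551.13226599,  -34.77638013,  390.62633721])}
```

View pics/scene0.png

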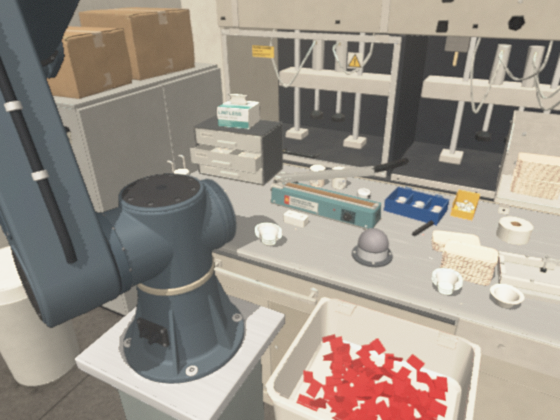

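View pics/side0.png

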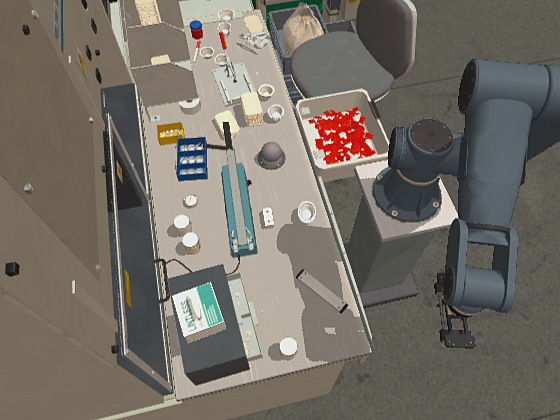

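View pics/wrist0.png

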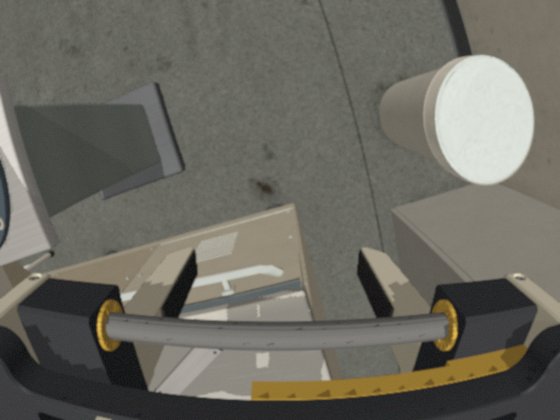

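The side view shows the beam around pixel (322,291) and the domed post around (271,154). The scene view also shows the post, at about (373,245). The arm hides the beam there.

```bash
cat > h.py <<'E'
import numpy as np, cv2
from rig import arm
def ray(name,px,cal=None):
    c=cal or arm.calibration(name); R=cv2.Rodrigues(c["rvec"])[0]; t=c["tvec"]; K=c["K"]
    u=(px[0]-K[0,2])/K[0,0]; v=(px[1]-K[1,2])/K[1,1]
    if name=="wrist":
        th=np.hypot(u,v); d=np.array([u/th*np.sin(th),v/th*np.sin(th),np.cos(th)]) if th>1e-9 else np.array([0,0,1.])
    else:
        d=np.array([u,v,1.])
    d=R.T@d; return -R.T@t, d/np.linalg.norm(d)
def onz(name,px,z,cal=None):
    o,d=ray(name,px,cal); return o+d*(z-o[2])/d[2]
def tri(rs):
    A=np.zeros((3,3));b=np.zeros(3)
    for o,d in rs:
        P=np.eye(3)-np.outer(d,d);A+=P;b+=P@o
    p=np.linalg.solve(A,b); return p,[np.linalg.norm((np.eye(3)-np.outer(d,d))@(p-o)) for o,d in rs]
E
python3 - <<'E'
from h import *
im=cv2.imread("pics/side0.png")
cv2.imwrite("pics/side0c1.png",cv2.resize(im[250:370,250:390],None,fx=5,fy=5,interpolation=cv2.INTER_CUBIC))
cv2.imwrite("pics/side0c2.png",cv2.resize(im[130:250,180:340],None,fx=5,fy=5,interpolation=cv2.INTER_CUBIC))
for p in [(298,272),(346,310),(322,291)]: print(onz("side",p,14))
print("post flange side", onz("side",(271,159),8), "scene", onz("scene",(372,253),8))
print("jar",onz("side",(288,346),60),"bowl",onz("side",(306,212),30),"stop",onz("side",(267,216),26))
for q in [(130,70),(540,70)]: pass
E
```

```text
[470.05510136 220.62591428  14.        ]
[352.78295243 381.58538373  14.        ]
[410.17499937 302.81311332  14.        ]
post flange side [ 455.2945496  -254.05234162    8.        ] scene [ 450.064245   -268.62099765    8.        ]
jar [563.56676076 459.58964886  60.        ] bowl [388.29832317  13.72577692  30.        ] stop [525.8515867   -4.57917194  26.        ]
```

View pics/side0c1.png

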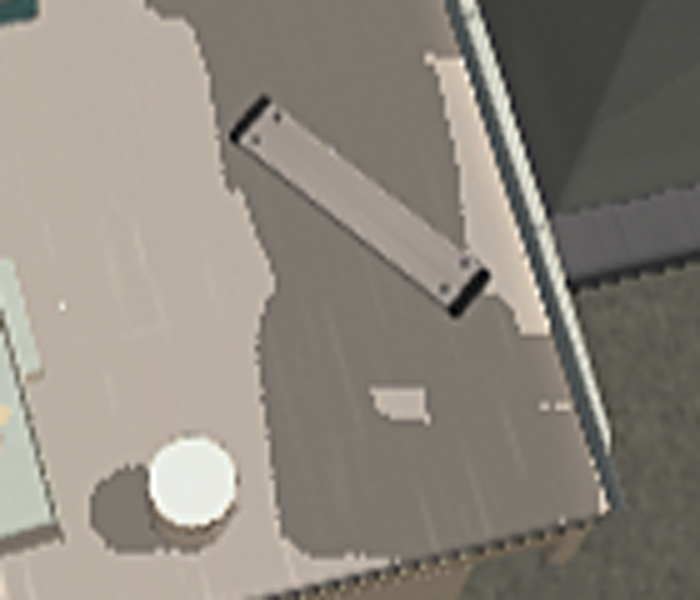

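View pics/side0c2.png

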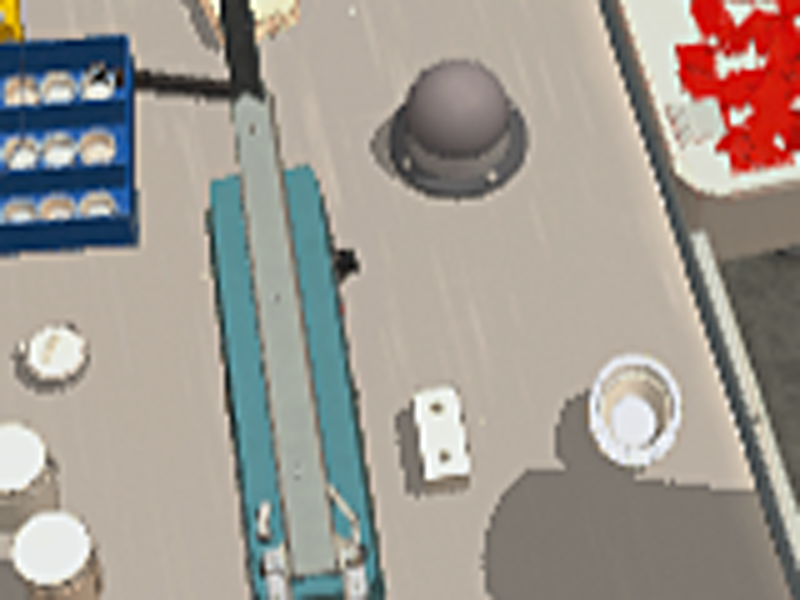

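```bash
python3 - <<'E'
from h import *
for p in [(239,185),(245,165),(249,185),(275,112),(266,92),(306,212),(247,122)]: print(p,onz("side",p,30))
c=arm.calibration("wrist");R=cv2.Rodrigues(c["rvec"])[0]; print("wrist cam",-R.T@c["tvec"],R)
E
python3 -m inch '[{"x":-0.05,"y":-0.028},{"x":-0.05,"y":-0.028},{"x":-0.05,"y":-0.028},{"x":-0.05,"y":-0.028},{"x":-0.05,"y":-0.028},{"x":-0.05,"y":-0.028},{"x":-0.05,"y":-0.028},{"rz":0.167},{"rz":0.167},{"rz":0.167},{"rz":0.167},{"rz":0.167}]'
python3 - <<'E'
from h import *
import pickle
pickle.dump(arm.calibration("wrist"),open("c1.pkl","wb"))
for n in ("wrist","scene"):cv2.imwrite(f"pics/{n}1.png",arm.grab_frame(n))
s=arm.observe();print(s["time_s"],s["ee_pos"],s["eef_rot"],s["q"])
E
```

```text
(239, 185) [ 598.10299357 -152.34331782   30.        ]
(245, 165) [ 559.48663318 -234.47839143   30.        ]
(249, 185) [ 562.43565576 -143.86310915   30.        ]
(275, 112) [ 391.62753539 -460.69494524   30.        ]
(266, 92) [ 403.69547414 -574.42519279   30.        ]
(306, 212) [388.29832317  13.72577692  30.        ]
(247, 122) [ 511.57115851 -436.1836213    30.        ]
wrist cam [ 76.52757533 552.02437186 383.45456903] [[ 2.81039005e-01  9.59696331e-01 -1.72583275e-04]
 [ 9.17224411e-01 -2.68548546e-01  2.94246594e-01]
 [ 2.82341029e-01 -8.28530676e-02 -9.55729518e-01]]
0.25 [154.45230422 527.71502497 218.39416335] [-3.14110665e+00 -2.73751416e-05  2.85679074e+00] [ 1.20140526e+00  3.50949582e-01  1.65206712e+00 -1.51771745e-05
  1.13906253e+00 -8.45828091e-02]schema error: expected keys x, y, z, rx, ry, rz
```

View pics/wrist1.png

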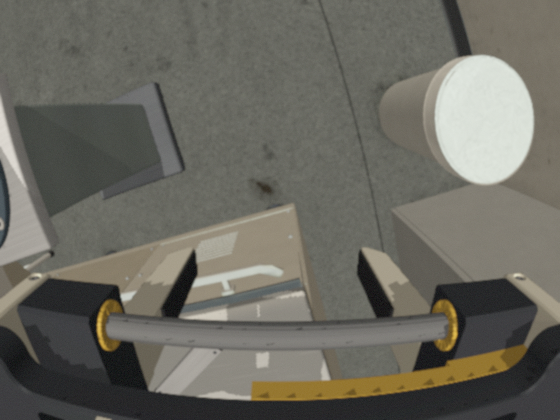

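View pics/scene1.png

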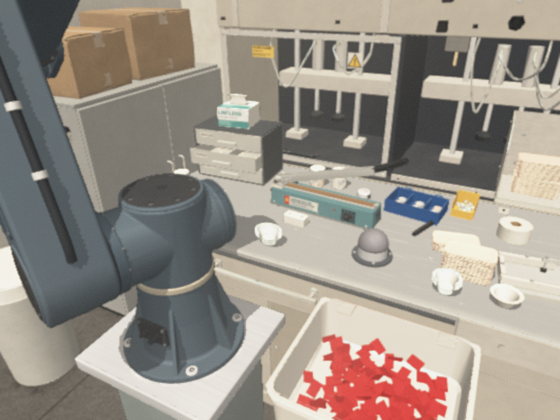

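The call was refused because every row needs all six keys, so I'm resending it with them.

```bash

python3 -m inch '[{"x":-0.05,"y":-0.028,"z":0,"rx":0,"ry":0,"rz":0},{"x":-0.05,"y":-0.028,"z":0,"rx":0,"ry":0,"rz":0},{"x":-0.05,"y":-0.028,"z":0,"rx":0,"ry":0,"rz":0},{"x":-0.05,"y":-0.028,"z":0,"rx":0,"ry":0,"rz":0},{"x":-0.05,"y":-0.028,"z":0,"rx":0,"ry":0,"rz":0},{"x":-0.05,"y":-0.028,"z":0,"rx":0,"ry":0,"rz":0},{"x":-0.05,"y":-0.028,"z":0,"rx":0,"ry":0,"rz":0},{"x":0,"y":0,"z":0,"rx":0,"ry":0,"rz":0.167},{"x":0,"y":0,"z":0,"rx":0,"ry":0,"rz":0.167},{"x":0,"y":0,"z":0,"rx":0,"ry":0,"rz":0.167},{"x":0,"y":0,"z":0,"rx":0,"ry":0,"rz":0.167},{"x":0,"y":0,"z":0,"rx":0,"ry":0,"rz":0.167}]'
python3 - <<'E'
from h import *
import pickle
pickle.dump(arm.calibration("wrist"),open("c1.pkl","wb"))
for n in ("wrist","scene"):cv2.imwrite(f"pics/{n}2.png",arm.grab_frame(n))
s=arm.observe();print(s["time_s"],s["ee_pos"],s["eef_rot"],s["q"])
E
```

```text
time_s: 1.45
ee_pos: [379.1, 298.6, 218.6]
eef_rot: [-3.141, 0.0, 2.195]
contact_force: [-0.5, -0.3, 1.1]
opening: 93.4
1.55 [379.13450483 298.65808327 218.59634775] [-3.14149207e+00  1.11016739e-05  2.19902415e+00] [ 5.70732931e-01  2.28149268e-01  1.81981217e+00 -1.89829445e-05
  1.09373100e+00 -5.74861717e-02]
```

View pics/wrist2.png

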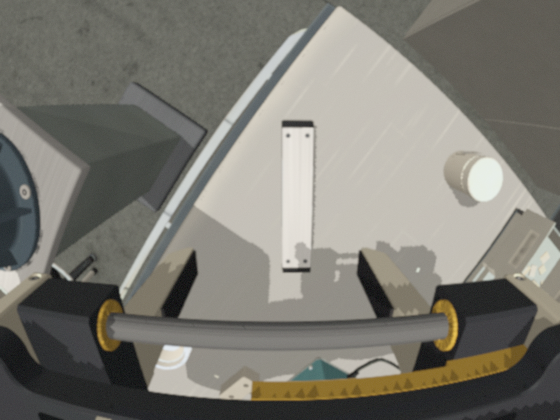

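View pics/scene2.png

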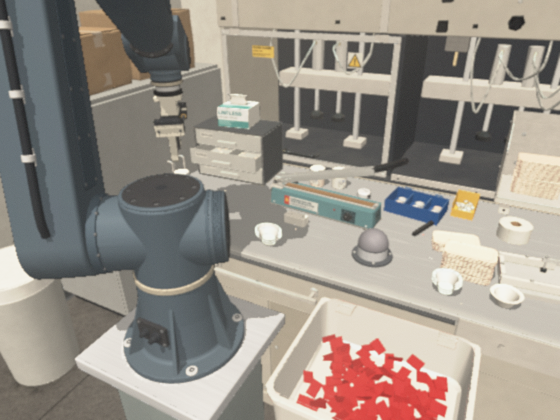

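The wrist view shows the beam upright in the frame, its end caps at about (298,124) and (296,269), and the jar at (480,178). I'll triangulate the cap corners with the side view.

```bash
python3 - <<'E'
from h import *
import pickle
c=pickle.load(open("c1.pkl","rb"))
im=cv2.imread("pics/wrist2.png"); g=im.max(2)
cv2.imwrite("pics/w2c.png",cv2.resize(im[110:285,265:335],None,fx=3.4,fy=3.4,interpolation=cv2.INTER_CUBIC))
def caps(im,roi,th):
    x0,y0,x1,y1=roi; m=(im.max(2)[y0:y1,x0:x1]<th).astype(np.uint8)
    n,l,s,ct=cv2.connectedComponentsWithStats(m)
    for i in range(1,n):
        if s[i,4]>15:
            pts=np.argwhere(l==i)[:,::-1].astype(np.float32)
            r=cv2.minAreaRect(pts); print(s[i,4],ct[i]+[x0,y0],cv2.boxPoints(r)+[x0,y0])
print("wrist");caps(im,(270,110,330,280),60)
print("side");caps(cv2.imread("pics/side0.png"),(292,265,352,316),60)
# height of top: from screws/caps centres
wr=[(298,124.3),(296,269)]; sd=None
for a,b in zip([(298,123.5),(296.3,269.7)],[(346,310),(298,272)]):pass
for a in wr:
    print([onz("wrist",a,z,c).round(1) for z in (0,14)])
E
```

```text
wrist
109 [297.72477064 123.48623853] [[284. 122.]
 [311. 122.]
 [311. 125.]
 [284. 125.]]
46 [298.63043478 269.84782609] [[284. 269.]
 [308. 269.]
 [308. 271.]
 [284. 271.]]
side
19 [299.26315789 273.10526316] [[295.25882387 276.36470699]
 [301.68235397 268.87058902]
 [303.00000191 270.00000095]
 [296.57647133 277.49411869]]
26 [343.5 308. ] [[339.00000381 311.        ]
 [346.50000381 303.5       ]
 [348.00000381 305.        ]
 [340.50000381 312.5       ]]
[array([359.7, 370.6,   0. ]), array([358.7, 370.5,  14. ])]
[array([469.3, 219.7,   0. ]), array([464.3, 225.1,  14. ])]
```

View pics/w2c.png

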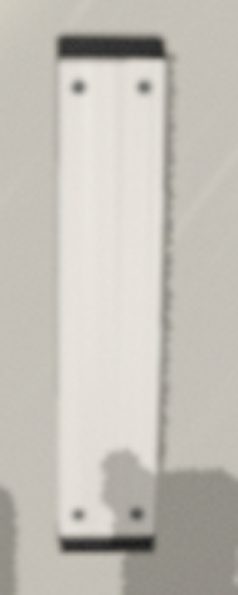

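```bash
python3 - <<'E'
from h import *
import pickle
c=pickle.load(open("c1.pkl","rb"))
W=[(287.9,135.6),(307.4,135.6),(287.9,261.2),(305.3,261.2)]
S=[(466,262),(445,288),(276,118),(256,140)]
S=[(250+a/5,250+b/5) for a,b in S]
P=[]
for w,s in zip(W,S):
    p,r=tri([ray("wrist",w,c),ray("side",s)]); print(p.round(1),np.round(r,1), onz("wrist",w,14,c).round(1), onz("side",s,14).round(1))
C=[onz("wrist",w,14,c) for w in [(281.8,120.9),(313.2,120.9),(283.2,271.8),(310.3,271.8)]]
C=np.array(C);print(C.round(1)); a=C[:2].mean(0);b=C[2:].mean(0);d=a-b
print("wrist ctr",C.mean(0),"len",np.linalg.norm(d),"yaw",np.arctan2(d[1],d[0]),"width",np.linalg.norm(C[0]-C[1]),np.linalg.norm(C[2]-C[3]))
Q=np.array([onz("wrist",w,14,c) for w in W]);print(Q.mean(0))
s=arm.observe();print(s["ee_pos"],s["eef_rot"])
# post: dome circle
E
```

```text
[355.7 354.7  16. ] [1.8 1.8] [357.1 353.3  14. ] [354.1 355.5  14. ]
[373.6 367.7  14.8] [1.8 1.8] [375.  366.4  14. ] [372.3 368.9  14. ]
[448.3 230.7  16.2] [1.7 1.7] [449.2 228.   14. ] [448.1 231.7  14. ]
[465.5 243.6  17.9] [1.4 1.4] [467.2 240.8  14. ] [465.  243.6  14. ]
[[341.7 362.8  14. ]
 [370.2 383.9  14. ]
 [453.4 212.3  14. ]
 [481.8 232.4  14. ]]
wrist ctr [411.79385651 297.84725493  14.        ] len 187.77107527440972 yaw 2.2074359220753808 width 35.43186795828665 34.83671981876937
[412.12862471 297.11287778  14.        ]
[379.13450483 298.65808327 218.59634775] [-3.14149207e+00  1.11016739e-05  2.19902415e+00]
```

```bash

python3 -m inch '[{"x":-0.0048,"y":0.0066,"z":0.047,"rx":0,"ry":0,"rz":-0.002},{"x":-0.0048,"y":0.0066,"z":0.047,"rx":0,"ry":0,"rz":-0.002},{"x":-0.0048,"y":0.0066,"z":0.047,"rx":0,"ry":0,"rz":-0.002},{"x":-0.0048,"y":0.0066,"z":0.047,"rx":0,"ry":0,"rz":-0.002},{"x":-0.0048,"y":0.0066,"z":0.047,"rx":0,"ry":0,"rz":-0.002},{"x":0,"y":0,"z":0,"rx":0,"ry":0,"rz":0},{"x":0,"y":0,"z":0,"rx":0,"ry":0,"rz":0}]'
python3 - <<'E'
from h import *
import pickle
pickle.dump(arm.calibration("wrist"),open("c2.pkl","wb"))
for n in ("wrist",):cv2.imwrite(f"pics/{n}3.png",arm.grab_frame(n))
s=arm.observe();print(s["time_s"],s["ee_pos"],s["eef_rot"],s["contact_force"],s["moment"])
E
```

```text
time_s: 2.25
ee_pos: [411.7, 298.8, 31.1]
eef_rot: [-3.141, -0.0, 2.211]
contact_force: [0.3, 0.0, 1.2]
opening: 92.8
2.3 [412.227495   299.24283179  32.11737655] [3.14028829e+00 1.27581835e-04 2.21057541e+00] [0.4327154  0.34000864 0.2031368 ] [-0.07190485 -0.00263221 -0.03428069]
```

View pics/wrist3.png

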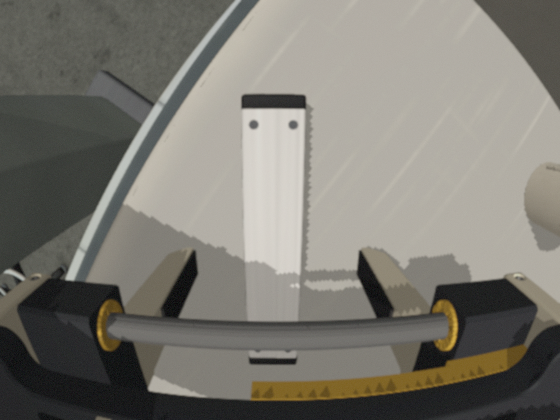

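The beam is midway between the fingers, with its axis near column 275. I'll lower and grip.

```bash

python3 -m inch '[{"x":0,"y":0,"z":0.018,"rx":0,"ry":0,"rz":0},{"x":0,"y":0,"z":0.018,"rx":0,"ry":0,"rz":0},{"x":0,"y":0,"z":0,"rx":0,"ry":0,"rz":0},{"x":0,"y":0,"z":0,"rx":0,"ry":0,"rz":0}]'
python3 -m inch '[{"x":0,"y":0,"z":0,"rx":0,"ry":0,"rz":0},{"x":0,"y":0,"z":0,"rx":0,"ry":0,"rz":0},{"x":0,"y":0,"z":0,"rx":0,"ry":0,"rz":0},{"x":0,"y":0,"z":0,"rx":0,"ry":0,"rz":0},{"x":0,"y":0,"z":0,"rx":0,"ry":0,"rz":0},{"x":0,"y":0,"z":0,"rx":0,"ry":0,"rz":0},{"x":0,"y":0,"z":0,"rx":0,"ry":0,"rz":0},{"x":0,"y":0,"z":0,"rx":0,"ry":0,"rz":0}]' 20 50
```

```text
time_s: 2.7
ee_pos: [411.9, 299.0, 2.5]
eef_rot: [3.141, 0.0, 2.209]
contact_force: [0.8, -0.1, -0.4]
opening: 93.1
time_s: 3.5
ee_pos: [411.3, 298.5, 1.7]
eef_rot: [-3.14, -0.0, 2.209]
contact_force: [-3.5, -2.6, 1.5]
opening: 35.5
```

```bash

python3 -m inch '[{"x":0,"y":0,"z":-0.02,"rx":0,"ry":0,"rz":0},{"x":0,"y":0,"z":-0.035,"rx":0,"ry":0,"rz":0},{"x":0,"y":0,"z":-0.04,"rx":0,"ry":0,"rz":0},{"x":0,"y":0,"z":-0.04,"rx":0,"ry":0,"rz":0},{"x":0,"y":0,"z":-0.025,"rx":0,"ry":0,"rz":0},{"x":0,"y":0,"z":0,"rx":0,"ry":0,"rz":0},{"x":0,"y":0,"z":0,"rx":0,"ry":0,"rz":0},{"x":0,"y":0,"z":0,"rx":0,"ry":0,"rz":0}]'
python3 - <<'E'
from h import *
M=[];F=[]
im=arm.grab_frame("side");cv2.imwrite("pics/side4.png",im)
cv2.imwrite("pics/side4c.png",cv2.resize(im[220:360,240:400],None,fx=4,fy=4,interpolation=cv2.INTER_CUBIC))
cv2.imwrite("pics/wrist4.png",arm.grab_frame("wrist"))
for i in range(16):
    s=arm.observe();M.append(s["moment"]);F.append(s["contact_force"])
    arm.grab_frame("side")
M=np.array(M);F=np.array(F);y=s["eef_rot"][2]
print(s["time_s"],s["ee_pos"],s["eef_rot"],s["opening"],F.mean(0),F.std(0),M.mean(0),M.std(0))
tx=np.array([np.cos(y),np.sin(y),0]);ty=np.array([np.sin(y),-np.cos(y),0])
print("Mx,My tool",M.mean(0)@tx,M.mean(0)@ty)
# COM at s*tx: moment = s tx x (0,0,-W) = s*W*(-ty_x..)
v=np.cross(tx,[0,0,-1]);print("offset mm along tool x est", M.mean(0)@v/2.94*1000)
E
```

```text
time_s: 4.3
ee_pos: [411.1, 298.4, 128.3]
eef_rot: [-3.139, -0.0, 2.209]
contact_force: [-0.9, 0.0, -3.5]
opening: 35.5
5.15 [411.82932706 298.8123536  129.88365729] [3.14152668e+00 1.91108125e-05 2.20877136e+00] 35.247837051438204 [-0.22704345  0.22742923 -3.03641745] [0.52912088 0.38103709 0.42077159] [-0.0314837   0.04217774  0.01113097] [0.02466993 0.02757942 0.01994844]
Mx,My tool 0.05263227170833498 -0.0001711621579207019
offset mm along tool x est 0.05821842106146323
```

View pics/side4c.png

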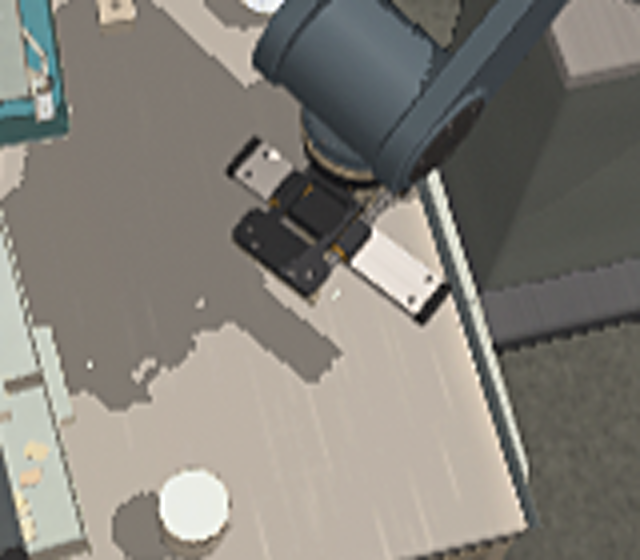

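View pics/wrist4.png

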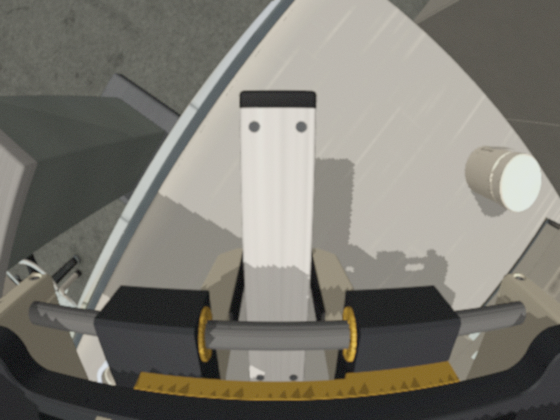

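The beam is held level in the jaws. The moment reading carries an unknown bias of about 0.03–0.05 N·m, which I'll sort out near the post. I'm moving to a spot beside the post and turning the beam along y.

```bash

python3 -m inch '[{"x":-0.02,"y":-0.017,"z":0,"rx":0,"ry":0,"rz":0},{"x":-0.0466,"y":-0.0393,"z":0,"rx":0,"ry":0,"rz":0},{"x":-0.0466,"y":-0.0393,"z":0,"rx":0,"ry":0,"rz":0},{"x":-0.0466,"y":-0.0393,"z":0,"rx":0,"ry":0,"rz":0},{"x":-0.0466,"y":-0.0393,"z":0,"rx":0,"ry":0,"rz":0},{"x":-0.0466,"y":-0.0393,"z":0,"rx":0,"ry":0,"rz":0},{"x":-0.0466,"y":-0.0393,"z":0,"rx":0,"ry":0,"rz":0},{"x":-0.0466,"y":-0.0393,"z":0,"rx":0,"ry":0,"rz":0},{"x":-0.0466,"y":-0.0393,"z":0,"rx":0,"ry":0,"rz":0},{"x":-0.0466,"y":-0.0393,"z":0,"rx":0,"ry":0,"rz":0},{"x":-0.0466,"y":-0.0393,"z":0,"rx":0,"ry":0,"rz":0},{"x":-0.0466,"y":-0.0393,"z":0,"rx":0,"ry":0,"rz":0}]'
python3 -m inch '[{"x":-0.0266,"y":-0.0223,"z":0,"rx":0,"ry":0,"rz":0},{"x":0,"y":0,"z":0,"rx":0,"ry":0,"rz":0.163},{"x":0,"y":0,"z":0,"rx":0,"ry":0,"rz":0.163},{"x":0,"y":0,"z":0,"rx":0,"ry":0,"rz":0.163},{"x":0,"y":0,"z":0,"rx":0,"ry":0,"rz":0.163},{"x":0,"y":0,"z":0,"rx":0,"ry":0,"rz":0.163},{"x":0,"y":0,"z":0,"rx":0,"ry":0,"rz":0},{"x":0,"y":0,"z":0,"rx":0,"ry":0,"rz":0},{"x":0,"y":0,"z":0,"rx":0,"ry":0,"rz":0}]'
cat > samp.py <<'E'
from h import *
def samp(n=16,cam="scene"):
    M=[];F=[];T=[];P=[]
    for i in range(n):
        s=arm.observe();M.append(s["moment"]);F.append(s["contact_force"]);T.append(s["joint_torque"]);P.append(s["ee_pos"])
        arm.grab_frame(cam)
    M=np.array(M);F=np.array(F);y=s["eef_rot"][2];P=np.array(P)
    print(s["time_s"],P.mean(0).round(2),P.std(0).round(2),s["eef_rot"].round(4),s["opening"])
    print("F",F.mean(0).round(3),F.std(0).round(3),"M",M.mean(0).round(4),M.std(0).round(4),"T",np.mean(T,0).round(3),np.std(T,0).round(4))
    tx=np.array([np.cos(y),np.sin(y),0]);ty=np.array([np.sin(y),-np.cos(y),0])
    print("M.tx,M.ty",(M.mean(0)@tx).round(4),(M.mean(0)@ty).round(4))
E
python3 - <<'E'
from samp import *
import pickle
pickle.dump(arm.calibration("wrist"),open("c5.pkl","wb"))
for n in ("wrist","side","scene"):cv2.imwrite(f"pics/{n}5.png",arm.grab_frame(n))
samp(17)
E
```

```text
time_s: 6.4
ee_pos: [376.4, -259.7, 130.1]
eef_rot: [3.141, 0.001, 2.208]
contact_force: [1.6, 0.7, -3.0]
opening: 35.5
time_s: 7.3
ee_pos: [375.2, -285.2, 129.9]
eef_rot: [-3.142, 0.0, 1.572]
contact_force: [0.3, -0.5, -2.7]
opening: 35.9
8.25 [ 375.22 -285.24  129.84] [0.01 0.01 0.01] [-3.1416  0.      1.5688] 35.86526175604473
F [-0.139  0.284 -3.182] [0.357 0.522 0.519] M [-0.0484  0.0554 -0.0009] [0.0257 0.0373 0.0245] T [ 0.0000e+00 -4.4823e+01 -2.4192e+01  2.6000e-02  5.3000e-02 -8.0000e-03] [0.0011 0.0019 0.0005 0.0001 0.0001 0.0097]
M.tx,M.ty 0.0553 -0.0485
```

View pics/wrist5.png

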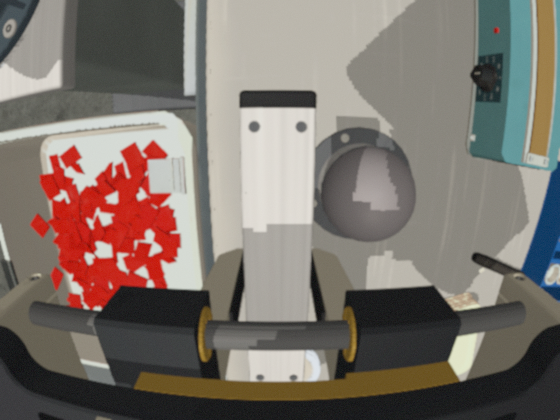

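View pics/scene5.png

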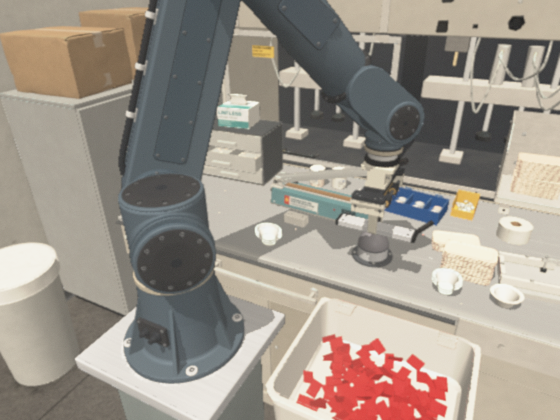

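View pics/side5.png

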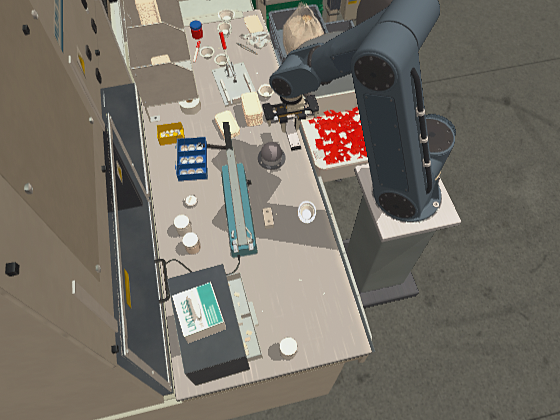

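The wrist view shows the dome as a disc around (367,192) beside the beam, and the side and scene views are clear too. The moment sensor is noisy, but the joint torques are very clean. I'll set the beam on free table by the post and compare the loaded and empty torques in one pose to get the balance point.

```bash

python3 -m inch '[{"x":0.05,"y":0.025,"z":0,"rx":0,"ry":0,"rz":0},{"x":0.05,"y":0.025,"z":0,"rx":0,"ry":0,"rz":0},{"x":0.05,"y":0.025,"z":0,"rx":0,"ry":0,"rz":0},{"x":0.05,"y":0.025,"z":0,"rx":0,"ry":0,"rz":0},{"x":0,"y":0,"z":0,"rx":0,"ry":0,"rz":-0.163},{"x":0,"y":0,"z":0,"rx":0,"ry":0,"rz":-0.163},{"x":0,"y":0,"z":0,"rx":0,"ry":0,"rz":-0.163},{"x":0,"y":0,"z":0,"rx":0,"ry":0,"rz":-0.163},{"x":0,"y":0,"z":0,"rx":0,"ry":0,"rz":-0.163},{"x":0,"y":0,"z":0.03,"rx":0,"ry":0,"rz":0},{"x":0,"y":0,"z":0,"rx":0,"ry":0,"rz":0},{"x":0,"y":0,"z":0,"rx":0,"ry":0,"rz":0}]'
python3 - <<'E'
from samp import *
import pickle
samp(3)
pickle.dump(arm.calibration("wrist"),open("c6.pkl","wb"))
cv2.imwrite("pics/wrist6.png",arm.grab_frame("wrist"))
print(arm.observe()["q"])
im=cv2.imread("pics/wrist5.png"); cv2.imwrite("pics/w5c.png",cv2.resize(im[110:260,290:440],None,fx=4,fy=4,interpolation=cv2.INTER_CUBIC))
E
```

```text
time_s: 9.5
ee_pos: [455.4, -125.3, 106.0]
eef_rot: [-3.141, -0.001, 2.208]
contact_force: [-0.5, 0.8, -3.3]
opening: 35.5
9.6 [ 455.69 -125.45  106.31] [0.22 0.08 0.25] [3.1412e+00 6.0000e-04 2.2085e+00] 35.54886025274805
F [-0.032  0.582 -3.193] [0.334 0.367 0.2  ] M [-0.021   0.0625  0.0171] [0.0437 0.036  0.0197] T [-3.0000e-03 -4.4915e+01 -2.2234e+01  1.4000e-02  4.5000e-02 -4.0000e-03] [0.0007 0.281  0.2348 0.0005 0.0386 0.0096]
M.tx,M.ty 0.0627 0.0204
[-3.67182632e-01  3.73461256e-01  1.94762643e+00 -1.32954493e-05
  8.19341631e-01 -1.00503363e+00]
```

View pics/wrist6.png

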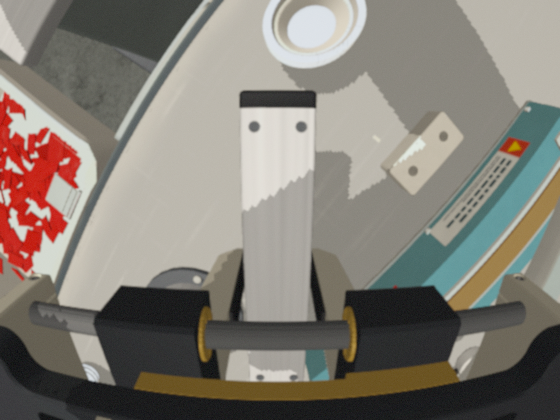

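View pics/w5c.png

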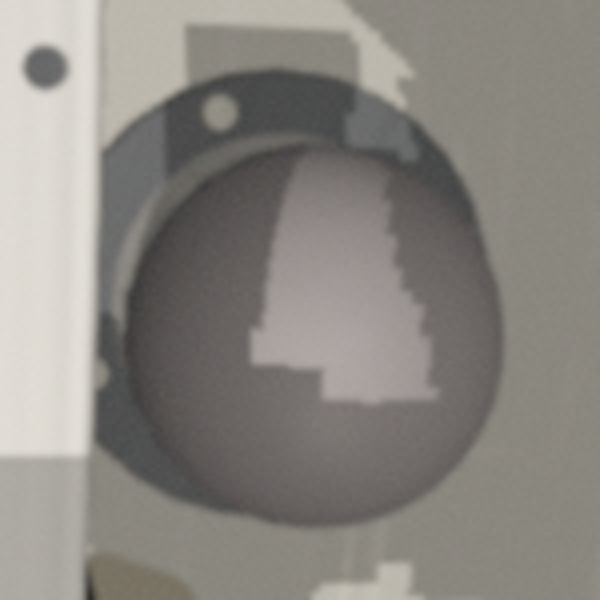

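```bash
python3 - <<'E'
from h import *
import pickle
c=pickle.load(open("c6.pkl","rb"))
for p in [(370,290),(430,235),(312,362),(527,103)]:
    print(p,[onz("wrist",p,z,c).round(0) for z in (0,30,60)])
print("cup",[onz("wrist",p,40,c).round(0) for p in [(315,67),(263,25),(367,20),(292,66)]])
print("teal side",[onz("side",p,z).round(0) for p in [(249,185),(254,240),(243,165)] for z in (0,30,60)])
# dome via tangent rays: cone fit
c5=pickle.load(open("c5.pkl","rb"))
P=[(497,300),(503,340),(492,400),(465,455),(420,500),(370,522),(315,527),(260,515),(205,485),(165,445),(135,390),(125,340),(135,285),(170,225),(215,180),(270,152),(320,143)]
D=[];
for p in P:
    o,d=ray("wrist",(290+p[0]/4-.0,110+p[1]/4),c5);D.append(d)
D=np.array(D); # a.d = cos(alpha)
a=np.linalg.lstsq(D,np.ones(len(D)),rcond=None)[0]; ca=1/np.linalg.norm(a);a*=ca
R=40/np.sqrt(1-ca**2); print("cone resid mrad",(D@a-ca).std()/np.sqrt(1-ca**2)*1e3,"alpha",np.arccos(ca))
print("axis onto z=40:",o+a*(40-o[2])/a[2],"range-based centre",o+a*R)
E
```

```text
(370, 290) [array([ 582., -137.,    0.]), array([ 563., -128.,   30.]), array([ 544., -120.,   60.])]
(430, 235) [array([593., -57.,   0.]), array([572., -57.,  30.]), array([552., -57.,  60.])]
(312, 362) [array([ 596., -245.,    0.]), array([ 575., -225.,   30.]), array([ 554., -204.,   60.])]
(527, 103) [array([595., 119.,   0.]), array([574.,  99.,  30.]), array([554.,  80.,  60.])]
cup [array([410., -15.,  40.]), array([362., -12.,  40.]), array([417.,  38.,  40.]), array([396., -25.,  40.])]
teal side [array([ 560., -163.,    0.]), array([ 562., -144.,   30.]), array([ 564., -125.,   60.]), array([588.,  64.,   0.]), array([590.,  79.,  30.]), array([591.,  93.,  60.]), array([ 565., -257.,    0.]), array([ 567., -236.,   30.]), array([ 569., -215.,   60.])]
cone resid mrad 2.0121587457272825 alpha 0.14397662793020746
axis onto z=40: [ 452.99910142 -266.11790583   40.        ] range-based centre [ 454.33274323 -267.24151722   35.5577715 ]
```

Measured positions:

| Item | Position |
|---|---|
| Dome | about (453, −266) |
| Teal unit | x ≥ 555 |
| Cup nest edge | about 23 mm from the beam end |

The spot is clear, so I'll lower to just above the table, sample the torques, set down and sample again.

```bash

python3 -m inch '[{"x":0,"y":0,"z":0.02,"rx":0,"ry":0,"rz":0},{"x":0,"y":0,"z":0.035,"rx":0,"ry":0,"rz":0},{"x":0,"y":0,"z":0.035,"rx":0,"ry":0,"rz":0},{"x":0,"y":0,"z":0.02,"rx":0,"ry":0,"rz":0},{"x":0,"y":0,"z":0.007,"rx":0,"ry":0,"rz":0},{"x":0,"y":0,"z":0,"rx":0,"ry":0,"rz":0},{"x":0,"y":0,"z":0,"rx":0,"ry":0,"rz":0},{"x":0,"y":0,"z":0,"rx":0,"ry":0,"rz":0}]'
python3 - <<'E'
from samp import *
samp(8); print(arm.observe()["q"])
E
python3 -m inch '[{"x":0,"y":0,"z":0.006,"rx":0,"ry":0,"rz":0},{"x":0,"y":0,"z":0.006,"rx":0,"ry":0,"rz":0},{"x":0,"y":0,"z":0,"rx":0,"ry":0,"rz":0},{"x":0,"y":0,"z":0,"rx":0,"ry":0,"rz":0}]'
```

```text
time_s: 10.5
ee_pos: [456.2, -125.6, 13.2]
eef_rot: [3.141, 0.002, 2.209]
contact_force: [0.1, -0.1, -2.8]
opening: 35.3
10.85 [ 455.86 -125.51   12.78] [0.19 0.08 0.28] [3.1415e+00 2.0000e-04 2.2089e+00] 35.65496632170152
F [ 0.235  0.195 -2.866] [0.34  0.25  0.409] M [-0.0293  0.0245  0.0064] [0.025  0.0206 0.0191] T [-2.0000e-03 -4.9848e+01 -1.6787e+01  1.1000e-02  6.2000e-02  0.0000e+00] [0.0038 0.1646 0.0247 0.     0.0024 0.0002]
M.tx,M.ty 0.0371 -0.009
[-3.67202977e-01  5.52012117e-01  1.98685771e+00  1.01170171e-05
  6.02561969e-01 -1.00524667e+00]
time_s: 11.3
ee_pos: [455.4, -125.3, 2.4]
eef_rot: [-3.141, -0.001, 2.209]
contact_force: [0.7, -0.4, -3.1]
opening: 35.6
```

```bash

python3 -m inch '[{"x":0,"y":0,"z":0.001,"rx":0,"ry":0,"rz":0},{"x":0,"y":0,"z":0,"rx":0,"ry":0,"rz":0}]'
python3 -m inch '[{"x":0,"y":0,"z":0,"rx":0,"ry":0,"rz":0},{"x":0,"y":0,"z":0,"rx":0,"ry":0,"rz":0},{"x":0,"y":0,"z":0,"rx":0,"ry":0,"rz":0},{"x":0,"y":0,"z":-0.013,"rx":0,"ry":0,"rz":0},{"x":0,"y":0,"z":0,"rx":0,"ry":0,"rz":0},{"x":0,"y":0,"z":0,"rx":0,"ry":0,"rz":0},{"x":0,"y":0,"z":0,"rx":0,"ry":0,"rz":0},{"x":0,"y":0,"z":0,"rx":0,"ry":0,"rz":0},{"x":0,"y":0,"z":0,"rx":0,"ry":0,"rz":0}]' 55
python3 - <<'E'
from samp import *
samp(8); print(arm.observe()["q"])
cv2.imwrite("pics/wrist7.png",arm.grab_frame("wrist"))
E
```

```text
time_s: 11.5
ee_pos: [455.5, -125.4, 1.8]
eef_rot: [-3.142, -0.0, 2.209]
contact_force: [0.6, -0.5, -2.4]
opening: 35.6
time_s: 12.4
ee_pos: [455.5, -125.4, 12.1]
eef_rot: [-3.141, -0.0, 2.209]
contact_force: [0.2, -0.3, 0.2]
opening: 54.5
12.75 [ 455.49 -125.38   12.15] [0.02 0.02 0.03] [-3.1415e+00 -1.0000e-04  2.2089e+00] 54.95639191480944
F [-0.042 -0.198  0.048] [0.393 0.501 0.209] M [-0.0609  0.0295  0.0055] [0.0274 0.0326 0.0212] T [ 0.0000e+00 -4.8370e+01 -1.6022e+01  1.7000e-02  7.5000e-02 -0.0000e+00] [0.0011 0.0291 0.0025 0.0001 0.0001 0.    ]
M.tx,M.ty 0.0599 -0.0313
[-3.67196688e-01  5.52260038e-01  1.98687093e+00  7.36662804e-06
  6.02504110e-01 -1.00526283e+00]
```

View pics/wrist7.png

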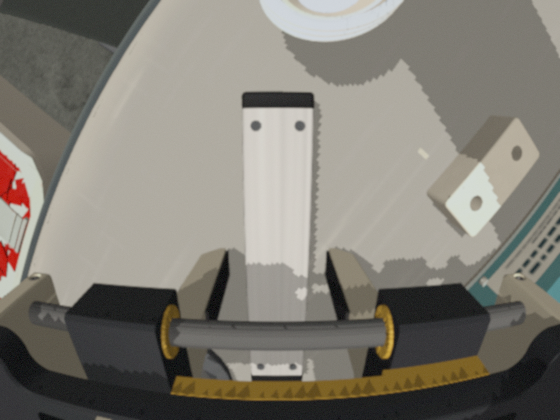

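The torque differences (τ4 −0.006, τ5 −0.013 N·m) and the moment readings both put the balance point about 6 mm from the grip, towards tool −x. I'll regrip and repeat the loaded reading once it has settled, to tighten that.

```bash

python3 - <<'E'
from h import *
print(arm.observe()["joint_torque"].round(5))
E
python3 -m inch '[{"x":0,"y":0,"z":0.013,"rx":0,"ry":0,"rz":0},{"x":0,"y":0,"z":0,"rx":0,"ry":0,"rz":0}]'
python3 -m inch '[{"x":0,"y":0,"z":0,"rx":0,"ry":0,"rz":0},{"x":0,"y":0,"z":0,"rx":0,"ry":0,"rz":0},{"x":0,"y":0,"z":0,"rx":0,"ry":0,"rz":0},{"x":0,"y":0,"z":0,"rx":0,"ry":0,"rz":0},{"x":0,"y":0,"z":0,"rx":0,"ry":0,"rz":0},{"x":0,"y":0,"z":-0.013,"rx":0,"ry":0,"rz":0},{"x":0,"y":0,"z":0,"rx":0,"ry":0,"rz":0},{"x":0,"y":0,"z":0,"rx":0,"ry":0,"rz":0},{"x":0,"y":0,"z":0,"rx":0,"ry":0,"rz":0},{"x":0,"y":0,"z":0,"rx":0,"ry":0,"rz":0},{"x":0,"y":0,"z":0,"rx":0,"ry":0,"rz":0},{"x":0,"y":0,"z":0,"rx":0,"ry":0,"rz":0}]' 20 50
python3 - <<'E'
from samp import *
for i in range(4): print(arm.observe()["joint_torque"].round(5)); arm.grab_frame("side" if i else "scene")
print(arm.observe()["time_s"])
s=arm.grab_frame("scene");cv2.imwrite("pics/scene8.png",s);cv2.imwrite("pics/scene8c.png",cv2.resize(s[190:310,300:460],None,fx=5,fy=5,interpolation=cv2.INTER_CUBIC))
s=arm.grab_frame("side");cv2.imwrite("pics/side8.png",s);cv2.imwrite("pics/side8c.png",cv2.resize(s[120:190,225:315],None,fx=8,fy=8,interpolation=cv2.INTER_CUBIC))
E
```

```text
[ 1.480000e-03 -4.834738e+01 -1.602732e+01  1.666000e-02  7.489000e-02
  2.000000e-05]
time_s: 13.05
ee_pos: [454.9, -125.2, 0.7]
eef_rot: [-3.141, -0.001, 2.209]
contact_force: [1.0, -0.3, -0.2]
opening: 55.0
time_s: 14.25
ee_pos: [455.4, -125.4, 12.1]
eef_rot: [-3.141, -0.0, 2.209]
contact_force: [0.2, -0.3, -3.7]
opening: 35.5
[-2.400000e-04 -4.987184e+01 -1.670778e+01  1.127000e-02  6.107000e-02
  1.200000e-04]
[ 3.900000e-04 -4.985904e+01 -1.670938e+01  1.126000e-02  6.094000e-02
  4.000000e-05]
[ 6.900000e-04 -4.985173e+01 -1.671174e+01  1.129000e-02  6.081000e-02
  1.400000e-04]
[ 6.700000e-04 -4.984765e+01 -1.671417e+01  1.135000e-02  6.068000e-02
  6.000000e-05]
14.45
```

View pics/scene8c.png

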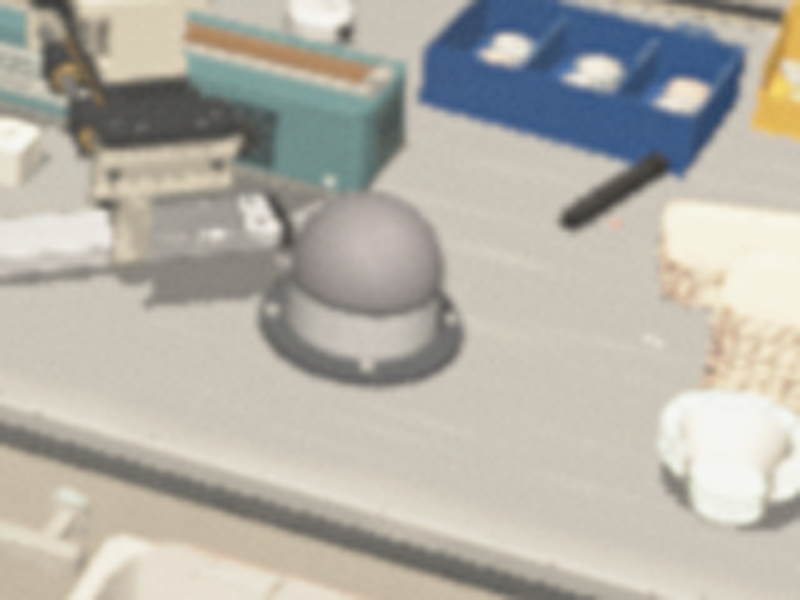

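View pics/side8c.png

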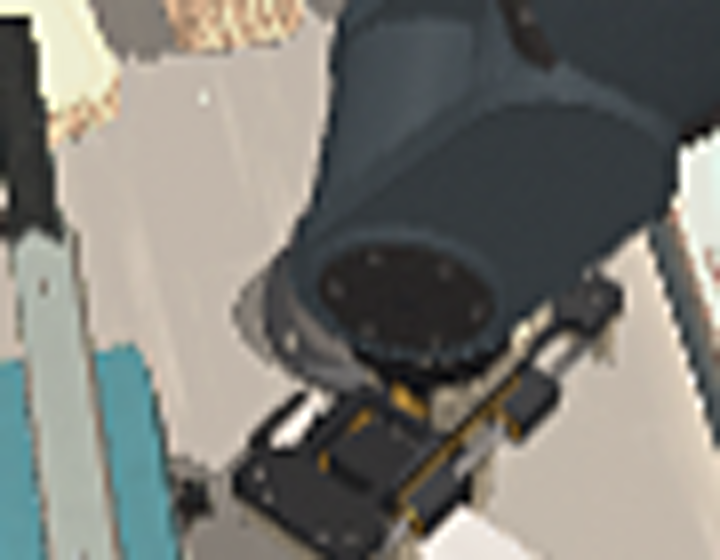

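```bash
python3 - <<'E'
from h import *
import pickle
a=ray("scene",(373.8,243.2));b=ray("side",(271.7,152.0))
c5=pickle.load(open("c5.pkl","rb"))
print("scene z40",onz("scene",(373.8,243.2),40),"side z40",onz("side",(271.7,152),40))
w=onz("wrist",(0,0),40,c5)
o=ray("wrist",(0,0),c5)[0]; d=np.array([452.999,-266.118,40])-o; d/=np.linalg.norm(d)
print(tri([a,b]),tri([a,b,(o,d)]))
s=arm.observe();print(s["time_s"],s["ee_pos"],s["eef_rot"])
E
```

```text
scene z40 [ 449.7301641  -270.67831711   40.        ] side z40 [ 449.98860248 -262.76412792   40.        ]
(array([ 450.75085183, -267.97218471,   37.0827339 ]), [np.float64(2.883295810708369), np.float64(2.8832958107084186)]) (array([ 452.09229963, -267.38055043,   37.16512204]), [np.float64(2.7775044483961313), np.float64(3.39636968523057), np.float64(1.8043718165943143)])
14.55 [ 455.55929491 -125.40387415   12.23693937] [3.14159168e+00 4.30208932e-06 2.20881547e+00]
```

```bash
python3 - <<'E'
from h import *
import pickle
im=cv2.imread("pics/wrist5.png"); cv2.imwrite("pics/w5d.png",cv2.resize(im[80:180,220:340],None,fx=6,fy=6,interpolation=cv2.INTER_CUBIC))
c5=pickle.load(open("c5.pkl","rb"))
R=cv2.Rodrigues(c5["rvec"])[0];K=c5["K"]
def proj(P):
    X=R@P+c5["tvec"]; th=np.arctan2(np.hypot(X[0],X[1]),X[2]);ph=np.arctan2(X[1],X[0]);return K[:2,2]+K[0,0]*th*np.array([np.cos(ph),np.sin(ph)])
tcp=np.array([375.22,-285.24,129.84]);
for dy in (95,):
  for dx in (-18,18):
    print(proj(tcp+[dx,dy,12.2]))
print(c5)
E
```

```text
[235.62947126  89.67216948]
[313.35367526  89.58961008]
{'K': array([[325.1922621 ,   0.        , 276.86432296],
       [  0.        , 325.1922621 , 210.3070341 ],
       [  0.        ,   0.        ,   1.        ]]), 'rvec': array([-2.84289012e+00, -1.20665609e-03,  6.29193675e-04]), 'tvec': array([-376.10538625, -279.84350909,  222.78550009])}
```

View pics/w5d.png

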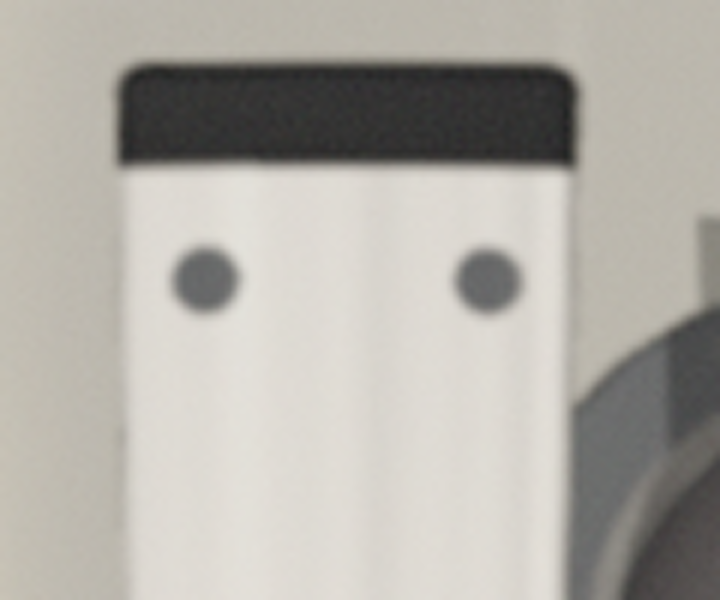

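```bash

python3 -m inch '[{"x":0,"y":0,"z":-0.03,"rx":0,"ry":0,"rz":0},{"x":0,"y":0,"z":-0.05,"rx":0,"ry":0,"rz":0},{"x":0,"y":0,"z":-0.045,"rx":0,"ry":0,"rz":0},{"x":-0.044,"y":-0.0352,"z":0,"rx":0,"ry":0,"rz":0},{"x":-0.044,"y":-0.0352,"z":0,"rx":0,"ry":0,"rz":0},{"x":-0.044,"y":-0.0352,"z":0,"rx":0,"ry":0,"rz":0},{"x":0,"y":0,"z":0,"rx":0,"ry":0,"rz":0.163},{"x":0,"y":0,"z":0,"rx":0,"ry":0,"rz":0.163},{"x":0,"y":0,"z":0,"rx":0,"ry":0,"rz":0.163},{"x":0,"y":0,"z":0,"rx":0,"ry":0,"rz":0.163},{"x":0,"y":0,"z":0,"rx":0,"ry":0,"rz":0.163},{"x":0,"y":0,"z":0,"rx":0,"ry":0,"rz":0}]'
python3 -m inch '[{"x":0,"y":0,"z":0,"rx":0,"ry":0,"rz":0},{"x":0,"y":0,"z":0,"rx":0,"ry":0,"rz":0},{"x":0,"y":0,"z":0,"rx":0,"ry":0,"rz":0}]'
python3 - <<'E'
from samp import *
for n in ("side","scene","wrist"):
    s=arm.grab_frame(n);cv2.imwrite(f"pics/{n}9.png",s)
    if n=="scene":cv2.imwrite("pics/scene9c.png",cv2.resize(s[190:310,300:460],None,fx=5,fy=5,interpolation=cv2.INTER_CUBIC))
    if n=="side":cv2.imwrite("pics/side9c.png",cv2.resize(s[100:200,210:330],None,fx=6,fy=6,interpolation=cv2.INTER_CUBIC))
samp(2)
E
```

```text
time_s: 15.75
ee_pos: [450.5, -260.4, 112.1]
eef_rot: [-3.141, -0.0, 1.567]
contact_force: [-0.1, 0.2, -3.4]
opening: 35.7
time_s: 16.05
ee_pos: [450.6, -260.5, 112.2]
eef_rot: [-3.142, -0.0, 1.57]
contact_force: [-0.2, -0.8, -4.2]
opening: 35.5
16.25 [ 450.58 -260.53  112.24] [0.   0.03 0.  ] [3.1416 0.     1.5693] 35.56881580875575
F [ 0.081 -0.277 -3.093] [0.35  0.419 0.686] M [-0.1085  0.0932 -0.0384] [0.0215 0.0501 0.0075] T [ 1.0000e-03 -5.1135e+01 -2.4328e+01  3.2000e-02  4.8000e-02 -1.8000e-02] [0.0001 0.0014 0.001  0.     0.     0.0024]
M.tx,M.ty 0.0931 -0.1087
```

View pics/scene9c.png

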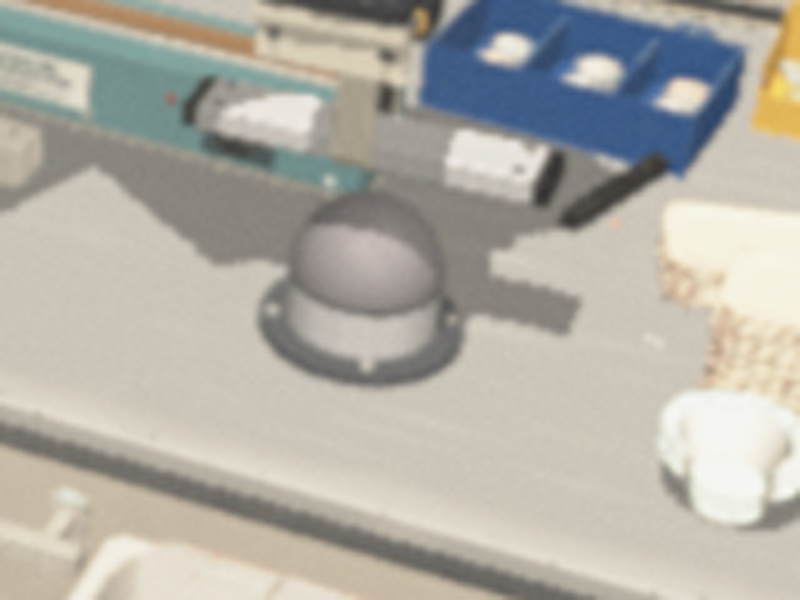

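View pics/side9c.png

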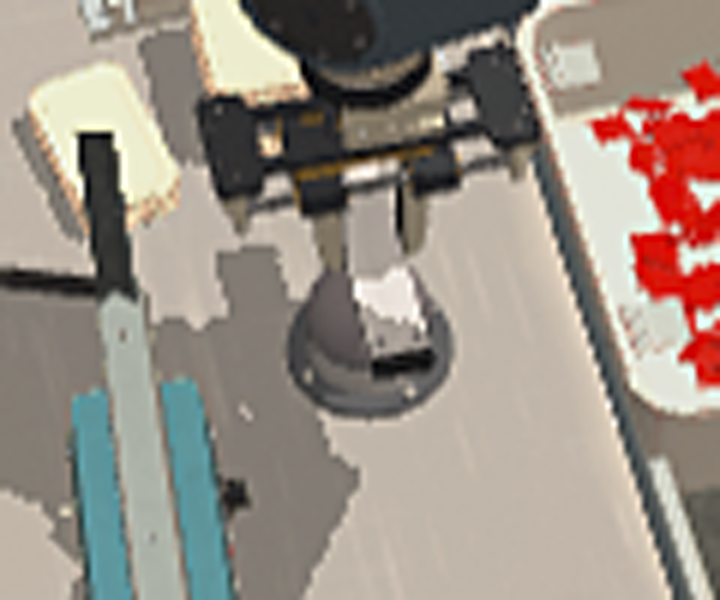

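View pics/wrist9.png

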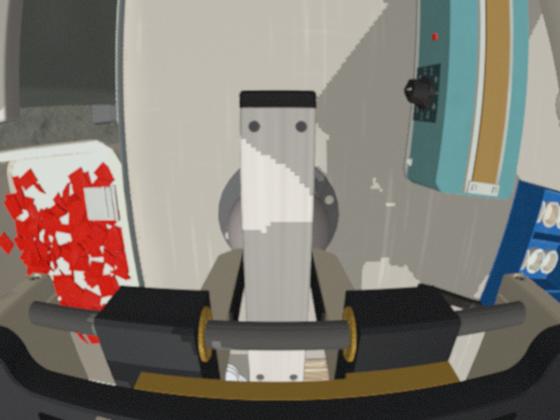

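The scene and side views show the beam hanging over the dome. In the wrist view the flange spans columns 219–338, centre 278.7, against beam centre 278, so it is laterally aligned. I'll use the held beam's known pose to correct the fixed-camera biases for the dome's y.

```bash
python3 - <<'E'
from h import *
tcp=np.array([450.58,-260.53,112.24])
b=tcp-[0,0,1.8]
for n,(x0,y0,f) in {"scene":(300,190,5),"side":(210,100,6)}.items():
    c=arm.calibration(n)
    for z in (0,14):
        P=np.array([b+[dx,dy,z] for dy in (-95,95) for dx in (-18,18)])
        p=cv2.projectPoints(P,c["rvec"],c["tvec"],c["K"],None)[0][:,0]
        print(n,z,"(-y,-x),(-y,+x),(+y,-x),(+y,+x)",((p-[x0,y0])*f).round(0).tolist())
    # dome sphere projected
    p=cv2.projectPoints(np.array([[450.9,-266.2,40.]]),c["rvec"],c["tvec"],c["K"],None)[0][0,0];print("dome ctr",(p-[x0,y0])*f)
    for q in ([451.9,-266.2,40.],[450.9,-265.2,40.]):
        print("  d/mm",(cv2.projectPoints(np.array([q]),c["rvec"],c["tvec"],c["K"],None)[0][0,0]-p)*f)
a=cv2.imread("pics/scene9.png")[195:240,325:425];cv2.imwrite("pics/s9z.png",cv2.resize(a,None,fx=8,fy=8,interpolation=cv2.INTER_CUBIC))
E
```

```text
scene 0 (-y,-x),(-y,+x),(+y,-x),(+y,+x) [[542.0, 204.0], [558.0, 170.0], [176.0, 121.0], [200.0, 92.0]]
scene 14 (-y,-x),(-y,+x),(+y,-x),(+y,+x) [[545.0, 180.0], [561.0, 146.0], [177.0, 98.0], [201.0, 69.0]]
dome ctr [361.35185295 262.86287454]
  d/mm [ 0.54888946 -0.93300452]
  d/mm [-1.84647994 -0.45475487]
side 0 (-y,-x),(-y,+x),(+y,-x),(+y,+x) [[363.0, 123.0], [307.0, 134.0], [433.0, 365.0], [374.0, 377.0]]
side 14 (-y,-x),(-y,+x),(+y,-x),(+y,+x) [[362.0, 109.0], [306.0, 119.0], [433.0, 351.0], [373.0, 363.0]]
dome ctr [367.59520981 307.98746123]
  d/mm [-1.54080403  0.29685553]
  d/mm [0.34885813 1.24588998]
```

View pics/s9z.png

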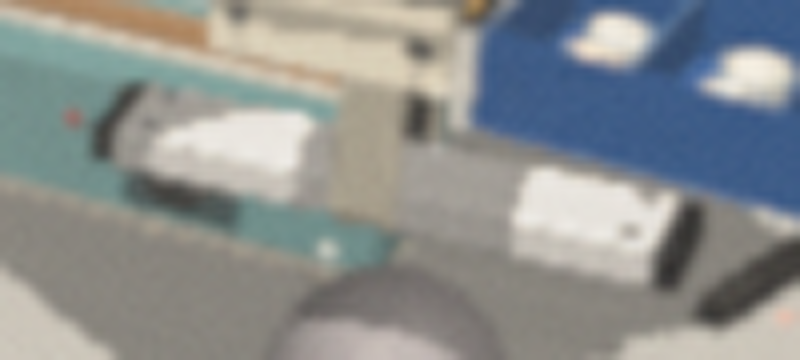

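```bash
python3 - <<'E'
from h import *
a=cv2.imread("pics/side0.png")[130:180,245:295];cv2.imwrite("pics/sdz.png",cv2.resize(a,None,fx=12,fy=12,interpolation=cv2.INTER_CUBIC))
a=cv2.imread("pics/scene2.png")[222:272,345:400];cv2.imwrite("pics/scz.png",cv2.resize(a,None,fx=12,fy=12,interpolation=cv2.INTER_CUBIC))
E
```

```text
(no output)
```

View pics/sdz.png

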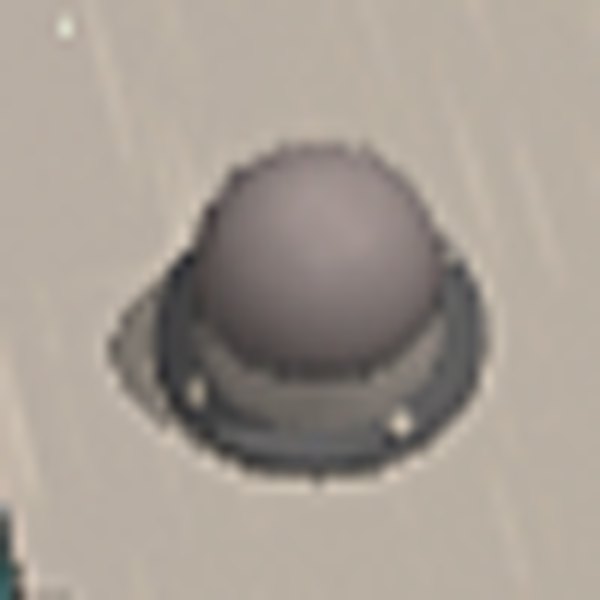

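View pics/scz.png

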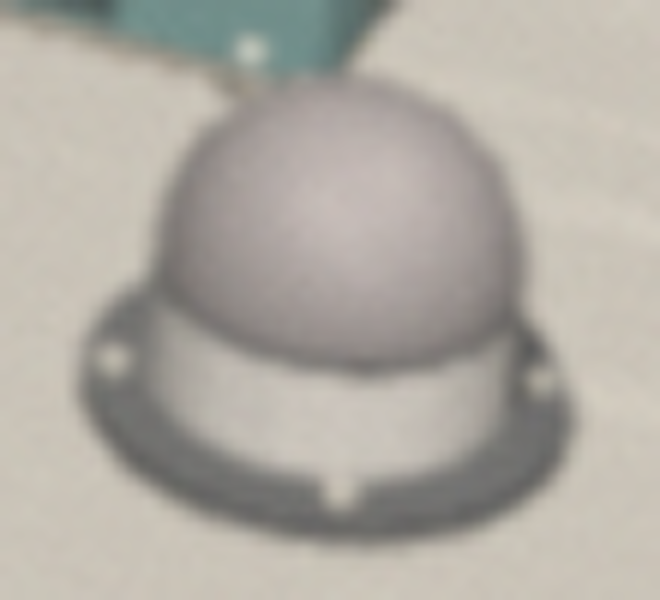

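```bash

python3 -m inch '[{"x":0.0005,"y":0.0005,"z":0.012,"rx":0,"ry":0,"rz":0},{"x":0,"y":0,"z":0.015,"rx":0,"ry":0,"rz":0},{"x":0,"y":0,"z":0.008,"rx":0,"ry":0,"rz":0},{"x":0,"y":0,"z":0,"rx":0,"ry":0,"rz":0},{"x":0,"y":0,"z":0,"rx":0,"ry":0,"rz":0},{"x":0,"y":0,"z":0,"rx":0,"ry":0,"rz":0}]'
python3 -m inch '[{"x":0,"y":0,"z":0.0015,"rx":0,"ry":0,"rz":0},{"x":0,"y":0,"z":0,"rx":0,"ry":0,"rz":0}]'
python3 -m inch '[{"x":0,"y":0,"z":0.001,"rx":0,"ry":0,"rz":0},{"x":0,"y":0,"z":0,"rx":0,"ry":0,"rz":0}]'
python3 - <<'E'
from samp import *
samp(4)
E
```

```text
time_s: 16.9
ee_pos: [451.1, -260.3, 84.4]
eef_rot: [3.141, 0.0, 1.569]
contact_force: [0.3, 0.3, -2.6]
opening: 35.4
time_s: 17.1
ee_pos: [451.0, -260.2, 83.1]
eef_rot: [3.141, 0.0, 1.569]
contact_force: [0.3, -0.6, -3.1]
opening: 35.2
time_s: 17.3
ee_pos: [450.9, -260.1, 82.2]
eef_rot: [-3.142, -0.0, 1.569]
contact_force: [-0.3, 0.2, -2.9]
opening: 35.5
17.45 [ 450.98 -260.14   82.25] [0.02 0.01 0.02] [3.1416 0.     1.5688] 35.37998088732883
F [ 0.19   0.155 -3.211] [0.329 0.153 0.377] M [-0.0776  0.0461 -0.0147] [0.0196 0.0211 0.0204] T [-1.0000e-03 -5.2212e+01 -2.2701e+01  3.0000e-02  3.8000e-02  0.0000e+00] [0.0012 0.0228 0.0238 0.0001 0.0104 0.0001]
M.tx,M.ty 0.0459 -0.0777
```

```bash

python3 -m inch '[{"x":0,"y":0,"z":0.0006,"rx":0,"ry":0,"rz":0},{"x":0,"y":0,"z":0,"rx":0,"ry":0,"rz":0},{"x":0,"y":0,"z":0,"rx":0,"ry":0,"rz":0}]'
python3 - <<'E'
from samp import *
samp(2)
E
python3 -m inch '[{"x":0,"y":0,"z":0.0006,"rx":0,"ry":0,"rz":0},{"x":0,"y":0,"z":0,"rx":0,"ry":0,"rz":0},{"x":0,"y":0,"z":0,"rx":0,"ry":0,"rz":0}]'
python3 - <<'E'
from samp import *
samp(2)
E
```

```text
time_s: 17.8
ee_pos: [451.0, -260.1, 81.8]
eef_rot: [3.141, 0.0, 1.569]
contact_force: [-1.0, 0.6, -1.6]
opening: 35.6
17.85 [ 451.04 -260.16   81.84] [0.01 0.02 0.01] [3.1414e+00 1.0000e-04 1.5688e+00] 35.82761333974775
F [-0.857 -0.061 -1.495] [0.162 0.656 0.057] M [-0.0346  0.0661 -0.0154] [0.0037 0.0136 0.0321] T [-3.8000e-02 -5.1404e+01 -2.2348e+01  2.5000e-02 -1.7000e-02 -1.0000e-03] [0.001  0.0308 0.0168 0.0007 0.0009 0.    ]
M.tx,M.ty 0.066 -0.0347
time_s: 18.2
ee_pos: [451.1, -260.2, 81.7]
eef_rot: [3.141, 0.0, 1.569]
contact_force: [-1.9, 1.4, 5.0]
opening: 35.6
18.25 [ 451.08 -260.19   81.69] [0.01 0.   0.  ] [3.1413e+00 2.0000e-04 1.5688e+00] 35.28303713405576
F [-2.137  1.369  5.181] [0.195 0.024 0.172] M [ 0.1786  0.4528 -0.0044] [0.0288 0.0161 0.055 ] T [-1.8500e-01 -4.8121e+01 -2.1729e+01  2.4000e-02 -6.6700e-01 -1.4000e-02] [0.0024 0.0281 0.0095 0.0004 0.0074 0.0002]
M.tx,M.ty 0.4531 0.1777
```

Contact occurs with the underside at about z = 80, which agrees with the given height. I'll ease off slightly and open the jaws a little.

```bash

python3 -m inch '[{"x":0,"y":0,"z":-0.0005,"rx":0,"ry":0,"rz":0},{"x":0,"y":0,"z":0,"rx":0,"ry":0,"rz":0},{"x":0,"y":0,"z":0,"rx":0,"ry":0,"rz":0}]'
python3 -m inch '[{"x":0,"y":0,"z":0,"rx":0,"ry":0,"rz":0},{"x":0,"y":0,"z":0,"rx":0,"ry":0,"rz":0},{"x":0,"y":0,"z":0,"rx":0,"ry":0,"rz":0},{"x":0,"y":0,"z":0,"rx":0,"ry":0,"rz":0},{"x":0,"y":0,"z":0,"rx":0,"ry":0,"rz":0},{"x":0,"y":0,"z":0,"rx":0,"ry":0,"rz":0}]' 50
cat > look.py <<'E'
from samp import *
import sys
k=sys.argv[1]
for n in ("scene","side","wrist"):
    s=arm.grab_frame(n);cv2.imwrite(f"pics/{n}{k}.png",s)
    if n=="scene":cv2.imwrite(f"pics/scene{k}c.png",cv2.resize(s[190:270,310:440],None,fx=6,fy=6,interpolation=cv2.INTER_CUBIC))
    if n=="side":cv2.imwrite(f"pics/side{k}c.png",cv2.resize(s[100:200,210:330],None,fx=6,fy=6,interpolation=cv2.INTER_CUBIC))
s=arm.observe();print(s["time_s"],s["ee_pos"],s["contact_force"],s["opening"])
E
python3 look.py 10
```

```text
time_s: 18.6
ee_pos: [451.0, -260.2, 81.7]
eef_rot: [3.141, 0.0, 1.569]
contact_force: [-1.2, 1.1, 2.4]
opening: 35.4
time_s: 19.2
ee_pos: [451.0, -260.1, 81.7]
eef_rot: [-3.142, 0.0, 1.569]
contact_force: [0.2, -0.5, -0.1]
opening: 50.0
19.35 [ 450.9791055  -260.14251402   81.66586282] [-0.19283893 -0.28241394  0.6908269 ] 50.038465360302254
```

View pics/scene10c.png

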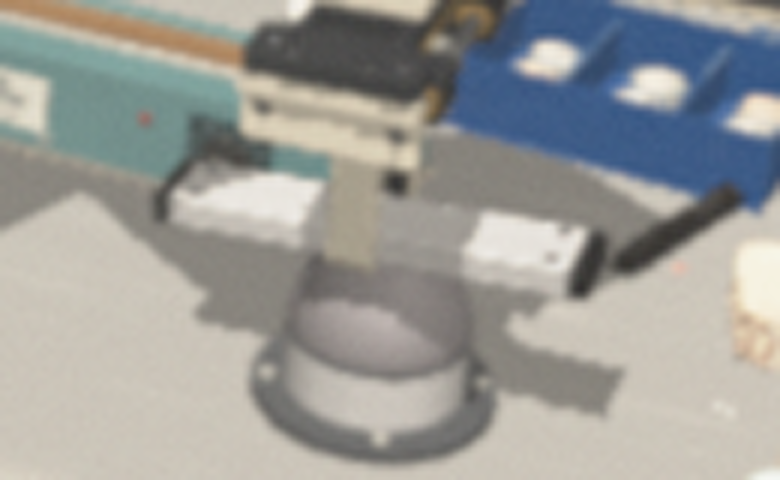

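View pics/side10c.png

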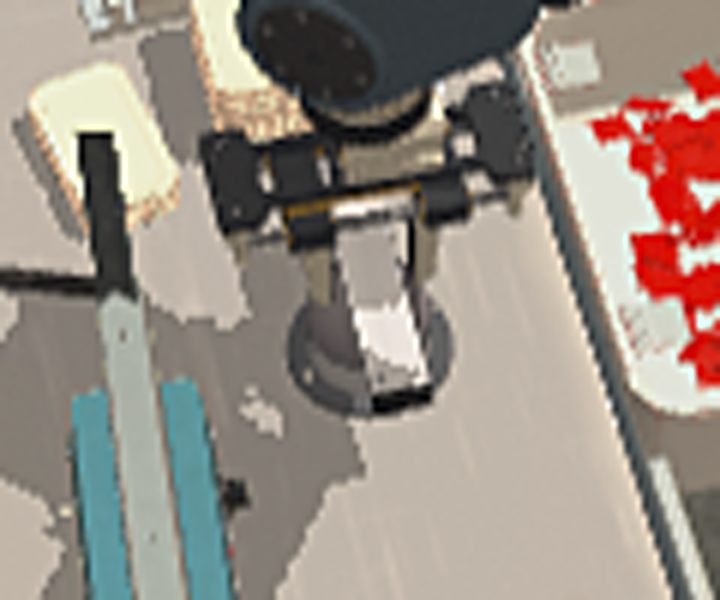

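View pics/wrist10.png

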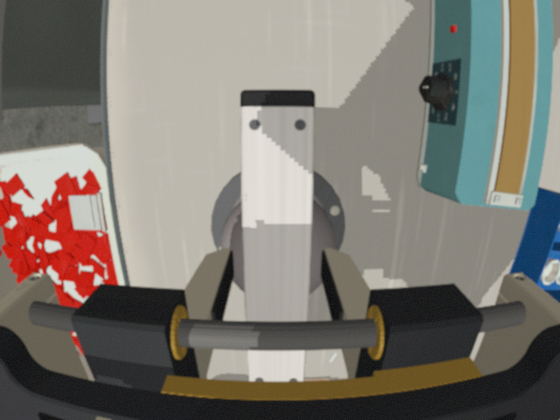

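It stays up with no contact force (about 0 N). I'll check the lean by comparing the end-cap widths and positions in the wrist view, held against released.

```bash
cat > lean.py <<'E'
import cv2,numpy as np,sys
def cap(k):
    g=cv2.imread(f"pics/wrist{k}.png").max(2).astype(float)
    out=[]
    for r in range(96,102):
        row=g[r,225:335]; lo=row[20:80].mean(); th=(lo+row[:8].mean())/2
        i=np.argmax(row<th); x1=225+i-1+(row[i-1]-th)/(row[i-1]-row[i])
        thr=(lo+row[-8:].mean())/2
        j=len(row)-1-np.argmax(row[::-1]<thr); x2=225+j+(row[j]-thr)/(row[j]-row[j+1])
        out.append((x1,x2))
    o=np.mean(out,0)
    # screws
    m=g[112:140,240:316]; s=[]
    for a,b in ((4,28),(46,74)):
        w=np.clip(170-m[:,a:b],0,None); w[w<40]=0; yy,xx=np.mgrid[112:140,240+a:240+b]; s.append(((w*xx).sum()/w.sum(),(w*yy).sum()/w.sum()))
    print(k,"cap",o.round(2),"w",(o[1]-o[0]).round(2),"screws",np.round(s,2).tolist(),"dist",round(s[1][0]-s[0][0],2))
for k in sys.argv[1:]: cap(k)
E
python3 lean.py 4 5 9 10
python3 - <<'E'
import cv2
for k in (9,10):
    im=cv2.imread(f"pics/wrist{k}.png");cv2.imwrite(f"pics/w{k}r.png",cv2.resize(im[85:140,225:335],None,fx=6,fy=6,interpolation=cv2.INTER_CUBIC))
    cv2.imwrite(f"pics/w{k}b.png",cv2.resize(im[345:400,225:335],None,fx=6,fy=6,interpolation=cv2.INTER_CUBIC))
import numpy as np
a=[np.vstack([cv2.imread(f"pics/w{k}{c}.png") for c in "rb"]) for k in (9,10)]
cv2.imwrite("pics/cmp.png",cv2.resize(np.vstack([a[0][:330],a[1][:330]]),(660,660)))
E
```

```text
4 cap [239.13 315.83] w 76.7 screws [[253.75, 126.24], [300.76, 126.34]] dist 47.01
5 cap [239.12 315.82] w 76.7 screws [[253.79, 126.16], [300.81, 126.34]] dist 47.02
9 cap [239.2  315.41] w 76.21 screws [[253.68, 126.03], [300.82, 126.17]] dist 47.15
10 cap [240.26 314.28] w 74.02 screws [[254.69, 123.95], [299.8, 124.41]] dist 45.11
```

View pics/cmp.png

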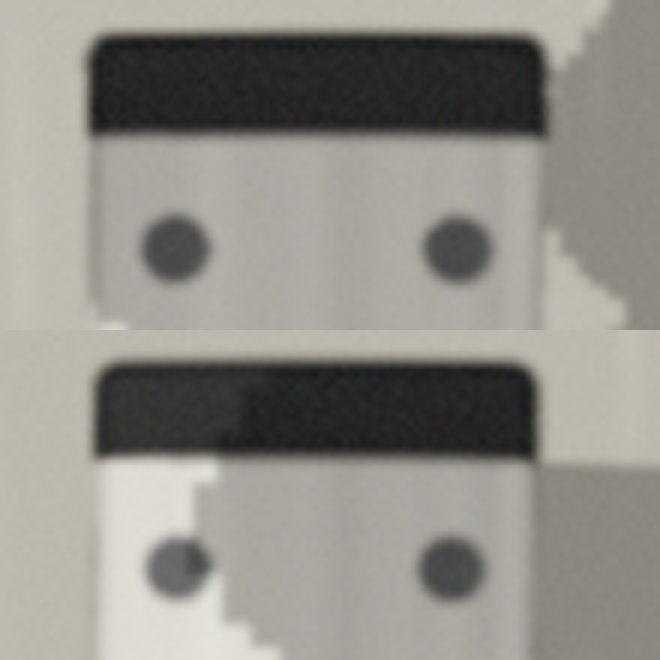

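The beam leans about 0.08 rad towards +y, because the near screw spacing shrank from 47.1 to 45.1 px. That puts the balance point about 2.8 mm too far to +y. I'll regrip, lift slightly, level the beam with the tool, shift 2.8 mm towards −y and set it down again.

```bash

python3 -m inch '[{"x":0,"y":0,"z":0,"rx":0,"ry":0,"rz":0},{"x":0,"y":0,"z":0,"rx":0,"ry":0,"rz":0},{"x":0,"y":0,"z":0,"rx":0,"ry":0,"rz":0},{"x":0,"y":0,"z":0,"rx":0,"ry":0,"rz":0},{"x":0,"y":0,"z":0,"rx":0,"ry":0,"rz":0}]' 20 50
python3 -m inch '[{"x":0,"y":0,"z":-0.01,"rx":0,"ry":0,"rz":0},{"x":0,"y":0,"z":0,"rx":0,"ry":0,"rz":0},{"x":0,"y":0,"z":0,"rx":0,"ry":0,"rz":0}]'
python3 look.py 11; python3 lean.py 9 10 11
```

```text
time_s: 19.85
ee_pos: [451.0, -260.1, 81.7]
eef_rot: [3.141, 0.0, 1.569]
contact_force: [-0.5, 1.3, 1.2]
opening: 35.1
time_s: 20.15
ee_pos: [451.0, -260.1, 89.8]
eef_rot: [3.141, 0.0, 1.569]
contact_force: [0.0, -0.3, -3.3]
opening: 35.3
20.3 [ 450.84792996 -260.04797761   89.52464036] [ 0.3816356  -0.27253434 -3.3101354 ] 35.28565259424175
9 cap [239.2  315.41] w 76.21 screws [[253.68, 126.03], [300.82, 126.17]] dist 47.15
10 cap [240.26 314.28] w 74.02 screws [[254.69, 123.95], [299.8, 124.41]] dist 45.11
11 cap [240.36 314.34] w 73.98 screws [[254.44, 124.13], [300.0, 124.42]] dist 45.55
```

```bash
cat > th.py <<'E'
from h import *
import pickle
c5=pickle.load(open("c5.pkl","rb"))
R=cv2.Rodrigues(c5["rvec"])[0];K=c5["K"]
def proj(P):
    X=R@P+c5["tvec"]; th=np.arctan2(np.hypot(X[0],X[1]),X[2]);ph=np.arctan2(X[1],X[0]);return K[:2,2]+K[0,0]*th*np.array([np.cos(ph),np.sin(ph)])
tcp=np.array([375.22,-285.24,129.84])
for th in (0,.04,.06,.08):
    piv=np.array([0,-5.7+33*th*.5,-1.8])
    c,s=np.cos(-th),np.sin(-th)
    def T(p): d=p-piv; return tcp+piv+np.array([d[0],c*d[1]-s*d[2],s*d[1]+c*d[2]])
    a=proj(T(np.array([-11.1,84.,12.2])));b=proj(T(np.array([11.1,84.,12.2])));e=proj(T(np.array([-18,92.,12.2])));f=proj(T(np.array([18,92.,12.2])))
    print(th,a,b,"dist",b[0]-a[0],"capw",f[0]-e[0])
E
python3 th.py
```

```text
0 [250.55918356 112.59068973] [298.36939155 112.55704957] dist 47.81020798968427 capw 77.63655820680168
0.04 [251.15396865 111.58665294] [297.89146711 111.55468498] dist 46.73749846467467 capw 75.73664895042455
0.06 [251.44015459 111.21023549] [297.66136702 111.17914444] dist 46.22121243357566 capw 74.8254848206164
0.08 [251.71906004 110.91289842] [297.43702715 110.8827045 ] dist 45.717967106458104 capw 73.93931961558519
```

```bash

python3 -m inch '[{"x":0,"y":0,"z":0,"rx":0,"ry":0.076,"rz":0},{"x":-0.0029,"y":0,"z":0,"rx":0,"ry":0,"rz":0},{"x":0,"y":0,"z":0.0075,"rx":0,"ry":0,"rz":0},{"x":0,"y":0,"z":0,"rx":0,"ry":0,"rz":0},{"x":0,"y":0,"z":0,"rx":0,"ry":0,"rz":0},{"x":0,"y":0,"z":0,"rx":0,"ry":0,"rz":0}]'
python3 look.py 12; python3 -c "
from samp import *
samp(3)"
```

```text
time_s: 20.9
ee_pos: [451.0, -261.9, 83.5]
eef_rot: [-3.141, -0.059, 1.569]
contact_force: [0.9, 0.2, -2.1]
opening: 35.3
21.05 [ 451.04303958 -262.03120677   83.6490578 ] [-0.44497557 -0.32076981 -2.42150716] 35.39173212931628
21.15 [ 451.04 -262.05   83.64] [0.01 0.02 0.01] [ 3.1415 -0.0595  1.5688] 35.345947870533564
F [-0.332 -0.206 -3.159] [0.275 0.082 0.524] M [-0.1514  0.0603  0.0111] [0.0173 0.0133 0.02  ] T [ 3.4000e-02 -5.3066e+01 -2.2868e+01  1.6800e-01  2.0000e-01  5.0000e-03] [0.0007 0.0212 0.0094 0.001  0.0004 0.0009]
M.tx,M.ty 0.06 -0.1515
```

View pics/scene12c.png

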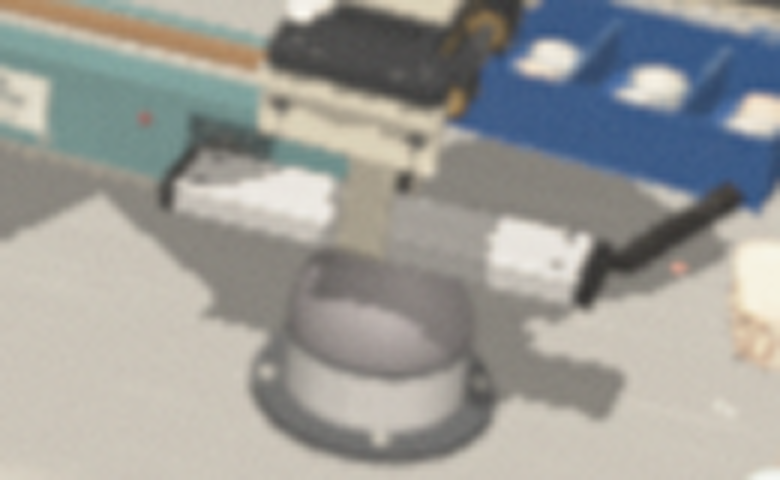

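```bash

python3 -m inch '[{"x":-0.0007,"y":0,"z":0.0012,"rx":0,"ry":0,"rz":0},{"x":0,"y":0,"z":0,"rx":0,"ry":0,"rz":0},{"x":0,"y":0,"z":0,"rx":0,"ry":0,"rz":0},{"x":0,"y":0,"z":0,"rx":0,"ry":0,"rz":0}]'
python3 -m inch '[{"x":0,"y":0,"z":0.0008,"rx":0,"ry":0,"rz":0},{"x":0,"y":0,"z":0,"rx":0,"ry":0,"rz":0},{"x":0,"y":0,"z":0,"rx":0,"ry":0,"rz":0}]'
```

```text
time_s: 21.6
ee_pos: [451.0, -262.6, 82.5]
eef_rot: [-3.142, -0.06, 1.569]
contact_force: [-0.5, 0.5, -2.8]
opening: 35.5
time_s: 21.9
ee_pos: [451.0, -262.6, 82.1]
eef_rot: [3.141, -0.06, 1.569]
contact_force: [-1.1, 0.2, 0.0]
opening: 35.2
```

```bash

python3 -m inch '[{"x":0,"y":0,"z":0,"rx":0,"ry":0,"rz":0},{"x":0,"y":0,"z":0,"rx":0,"ry":0,"rz":0},{"x":0,"y":0,"z":0,"rx":0,"ry":0,"rz":0},{"x":0,"y":0,"z":0,"rx":0,"ry":0,"rz":0},{"x":0,"y":0,"z":0,"rx":0,"ry":0,"rz":0},{"x":0,"y":0,"z":0,"rx":0,"ry":0,"rz":0},{"x":0,"y":0,"z":0,"rx":0,"ry":0,"rz":0},{"x":0,"y":0,"z":0,"rx":0,"ry":0,"rz":0}]' 55
python3 look.py 13;python3 lean.py 9 11 12 13
```

```text
time_s: 22.7
ee_pos: [451.0, -262.6, 81.9]
eef_rot: [3.142, -0.06, 1.569]
contact_force: [0.0, 0.4, -0.3]
opening: 55.0
22.85 [ 450.98506239 -262.55774058   81.91577502] [ 0.23177886 -0.2231852  -0.36584744] 54.824321448723076
9 cap [239.2  315.41] w 76.21 screws [[253.68, 126.03], [300.82, 126.17]] dist 47.15
11 cap [240.36 314.34] w 73.98 screws [[254.44, 124.13], [300.0, 124.42]] dist 45.55
12 cap [240.34 314.37] w 74.03 screws [[254.27, 124.21], [300.0, 124.47]] dist 45.73
13 cap [240.23 314.7 ] w 74.47 screws [[254.38, 124.62], [300.28, 124.92]] dist 45.9
```

View pics/scene13c.png

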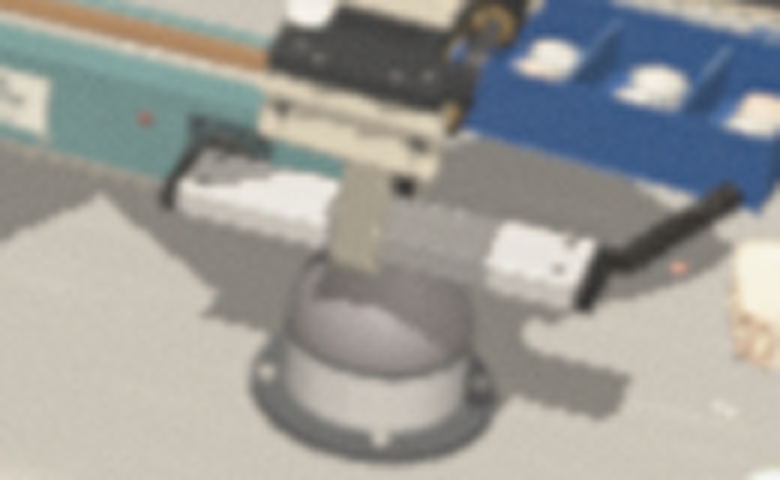

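View pics/side13c.png

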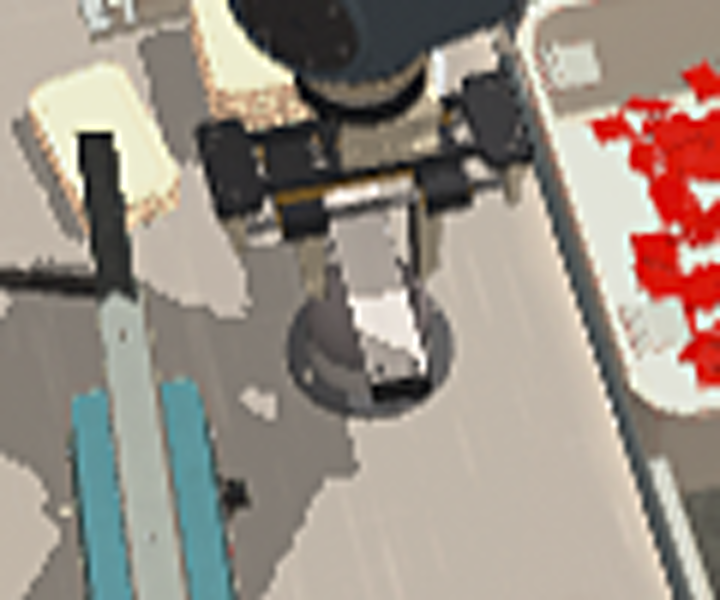

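View pics/wrist13.png

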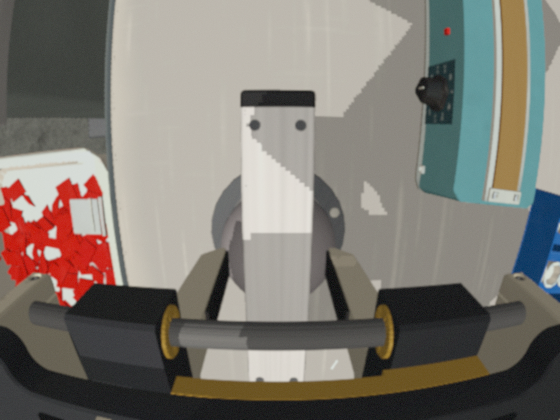

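After release the beam moved by only about 0.01 rad relative to the held, levelled pose, and no sideways roll shows. I'm retreating straight up and will look again.

```bash

python3 -m inch '[{"x":0,"y":0,"z":-0.008,"rx":0,"ry":0,"rz":0},{"x":0,"y":0,"z":-0.015,"rx":0,"ry":0,"rz":0},{"x":0,"y":0,"z":-0.03,"rx":0,"ry":0,"rz":0},{"x":0,"y":0,"z":-0.04,"rx":0,"ry":0,"rz":0},{"x":0,"y":0,"z":-0.04,"rx":0,"ry":0,"rz":0},{"x":0,"y":0,"z":-0.02,"rx":0,"ry":-0.076,"rz":0},{"x":0,"y":0,"z":0,"rx":0,"ry":0,"rz":0},{"x":0,"y":0,"z":0,"rx":0,"ry":0,"rz":0},{"x":0,"y":0,"z":0,"rx":0,"ry":0,"rz":0}]'
python3 -c "
from h import *
import pickle
pickle.dump(arm.calibration('wrist'),open('c14.pkl','wb'))"
python3 look.py 14
```

```text
time_s: 23.75
ee_pos: [450.5, -269.6, 203.2]
eef_rot: [-3.14, -0.002, 1.569]
contact_force: [0.3, -0.1, -0.4]
opening: 55.0
23.9 [ 450.63128717 -269.77973903  203.20178519] [-0.04428884  0.23946963 -0.58723585] 55.04047271382956
```

View pics/scene14c.png

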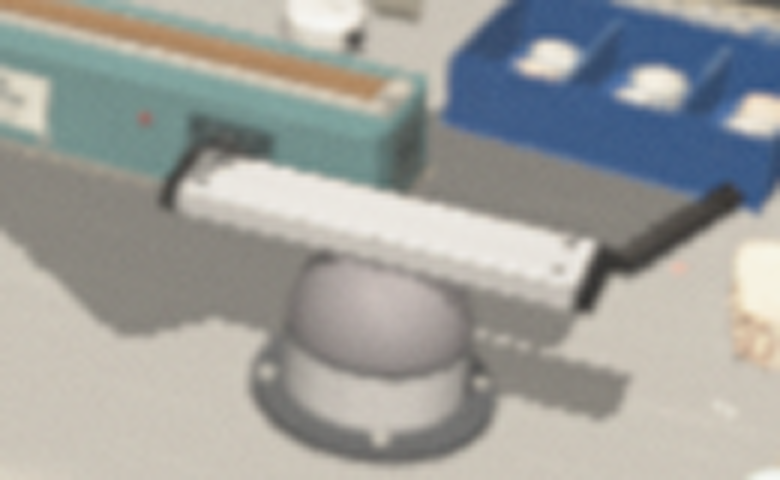

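View pics/side14c.png

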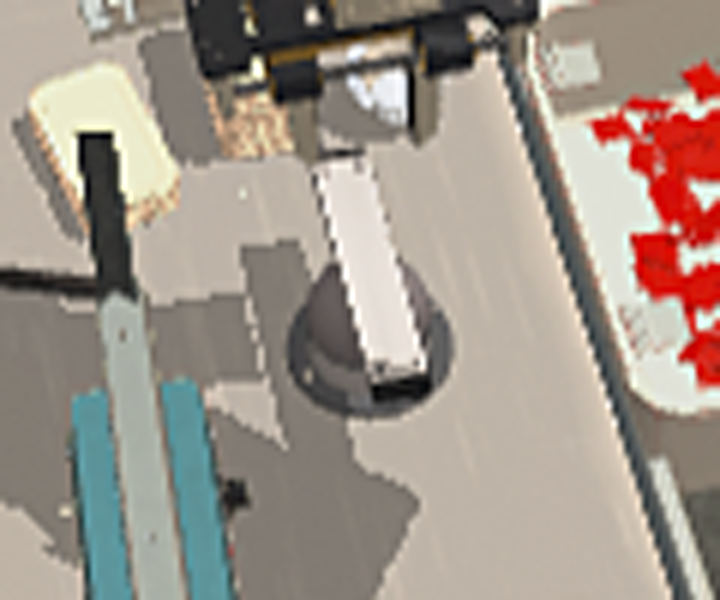

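View pics/wrist14.png

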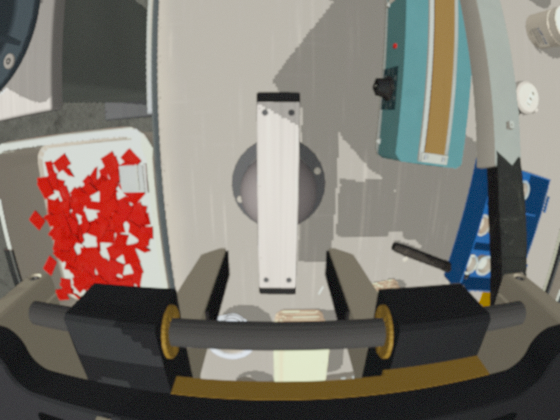

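```bash
cat > pr.py <<'E'
from h import *
def corners(ctr,th,ph=0):
    out=[]
    Rx=cv2.Rodrigues(np.array([th,0,0.]))[0]@cv2.Rodrigues(np.array([0,ph,0.]))[0]
    for (dx,dy,z) in [(-18,95,0),(18,95,14),(-18,-95,0),(18,-95,14)]: out.append(ctr+Rx@np.array([dx,dy,z]))
    return np.array(out)
def P(n,X,o,f):
    c=arm.calibration(n); p=cv2.projectPoints(X,c["rvec"],c["tvec"],c["K"],None)[0][:,0]; return (p-o+.5)*f-.5
E
python3 - <<'E'
from pr import *
print("held9 pred(s9z)",P("scene",corners(np.array([450.58,-260.53,110.4]),0),[325,195],8).round(0).tolist())
for th in (-.05,0,.05):
    print(th,P("scene",corners(np.array([451,-262.6,80.]),th),[310,190],6).round(0).tolist())
s=arm.grab_frame("scene");cv2.imwrite("pics/scene15.png",s)
d=cv2.absdiff(s,cv2.imread("pics/scene14.png"))[190:270,310:440];print("diff mean",d.mean(),d.max())
cv2.imwrite("pics/s15z.png",cv2.resize(s[205:250,330:420],None,fx=8,fy=8,interpolation=cv2.INTER_CUBIC))
w=arm.grab_frame("wrist");cv2.imwrite("pics/wrist15.png",w)
cv2.imwrite("pics/w15z.png",cv2.resize(w[85:300,235:320],None,fx=2.7,fy=2.7,interpolation=cv2.INTER_CUBIC))
print("dx sensitivity")
E
```

```text
held9 pred(s9z) [[85.0, 158.0], [126.0, 74.0], [670.0, 290.0], [702.0, 197.0]]
-0.05 [[155.0, 218.0], [183.0, 154.0], [589.0, 301.0], [611.0, 231.0]]
0 [[155.0, 208.0], [185.0, 145.0], [588.0, 311.0], [612.0, 241.0]]
0.05 [[156.0, 199.0], [187.0, 136.0], [586.0, 321.0], [612.0, 251.0]]
diff mean 1.1816346153846153 7
dx sensitivity
```

View pics/s15z.png

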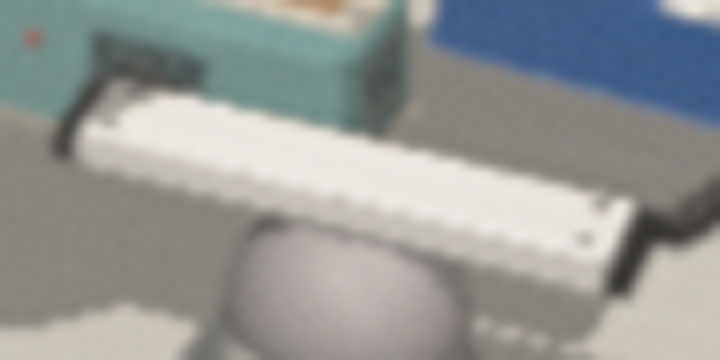

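View pics/w15z.png

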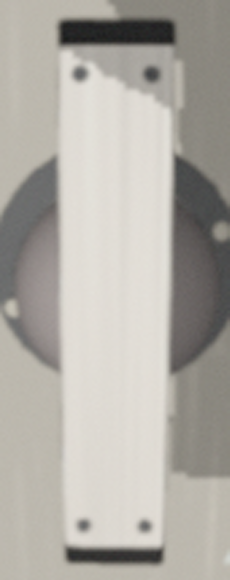

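```bash
python3 - <<'E'
from h import *
import pickle
c=pickle.load(open("c14.pkl","rb"));R=cv2.Rodrigues(c["rvec"])[0];K=c["K"]
def proj(P):
    X=R@P+c["tvec"]; th=np.arctan2(np.hypot(X[0],X[1]),X[2]);ph=np.arctan2(X[1],X[0]);return K[:2,2]+K[0,0]*th*np.array([np.cos(ph),np.sin(ph)])
g=cv2.imread("pics/wrist15.png").max(2).astype(float)
def w(rows):
    o=[]
    for r in rows:
        row=g[r,245:312];lo=row[20:45].mean()
        th=(lo+row[:6].mean())/2;i=np.argmax(row<th);x1=i-1+(row[i-1]-th)/(row[i-1]-row[i])
        th=(lo+row[-6:].mean())/2;j=len(row)-1-np.argmax(row[::-1]<th);x2=j+(row[j]-th)/(row[j]-row[j+1]);o.append((x1+245,x2+245))
    o=np.array(o);return o.mean(0),o.mean(0)[1]-o.mean(0)[0]
print(w(range(96,100)),w(range(290,292)))
def scr(y0,y1):
    s=[]
    for a,b in ((260,271),(284,299)) if y0<200 else ((260,272),(284,296)):
        m=np.clip(np.median(g[y0:y1,a:b])-25-g[y0:y1,a:b],0,None);yy,xx=np.mgrid[y0:y1,a:b];s.append(((m*xx).sum()/m.sum(),(m*yy).sum()/m.sum()))
    return np.array(s)
a=scr(106,118);b=scr(274,286);print(a,b,"ratio",(a[1,0]-a[0,0])/(b[1,0]-b[0,0]))
for th in (-.04,-.02,0,.02,.04):
    Rx=cv2.Rodrigues(np.array([th,0,0.]))[0]
    q=lambda dx,dy:proj(np.array([451,-262.6,80])+Rx@np.array([dx,dy,14.]))
    print(th,"cap ratio",(q(18,92)-q(-18,92))[0]/(q(18,-93)-q(-18,-93))[0],"screw",(q(11,80)-q(-11,80))[0]/(q(11,-80)-q(-11,-80))[0], (q(18,92)-q(-18,92))[0],(q(18,-93)-q(-18,-93))[0],q(0,80)[1],q(0,-80)[1])
E
```

```text
(array([256.44256811, 299.30080183]), np.float64(42.85823371702338)) (array([259.05758333, 294.83710944]), np.float64(35.779526106933986))
[[264.33746998 111.61048839]
 [290.76022972 112.06030151]] [[265.54350051 279.09109519]
 [288.31410917 279.50875386]] ratio 1.160388821638397
-0.04 cap ratio 1.1556035455548492 screw 1.1349383575068535 42.83456597523792 37.066835023140584 108.9429142764291 283.21827870991535
-0.02 cap ratio 1.1698579061094987 screw 1.1472255786247378 43.11893664420228 36.85826835807728 109.18740355213663 282.69361236714826
0 cap ratio 1.1842348607955224 screw 1.1595935314318229 43.40596909508446 36.6531762676924 109.47285819110274 282.1423810346954
0.02 cap ratio 1.1987301862840811 screw 1.1720375961613443 43.695569961630554 36.451547196856325 109.79987037743709 281.56513612261995
0.04 cap ratio 1.2133393521024818 screw 1.1845529064495597 43.98763831188046 36.25336822353813 110.16902283483154 280.9624222450849
```

```bash

python3 -m inch '[{"x":0,"y":0,"z":-0.03,"rx":0,"ry":0,"rz":0},{"x":0,"y":0,"z":-0.03,"rx":0,"ry":0,"rz":0},{"x":0,"y":0,"z":0,"rx":0,"ry":0,"rz":0},{"x":0,"y":0,"z":0,"rx":0,"ry":0,"rz":0},{"x":0,"y":0,"z":0,"rx":0,"ry":0,"rz":0},{"x":0,"y":0,"z":0,"rx":0,"ry":0,"rz":0},{"x":0,"y":0,"z":0,"rx":0,"ry":0,"rz":0},{"x":0,"y":0,"z":0,"rx":0,"ry":0,"rz":0},{"x":0,"y":0,"z":0,"rx":0,"ry":0,"rz":0},{"x":0,"y":0,"z":0,"rx":0,"ry":0,"rz":0}]'
python3 - <<'E'
from h import *
s=arm.grab_frame("scene");cv2.imwrite("pics/scene16.png",s)
d=cv2.absdiff(s,cv2.imread("pics/scene14.png"));print(d[205:245,330:415].mean(),d[205:245,330:415].max())
a=cv2.imread("pics/side0.png");b=arm.grab_frame("side");cv2.imwrite("pics/side16.png",b)
for n,(x,y) in dict(cup=(306,212),stop=(267,216),jar=(288,346),bowls=(275,112)).items(): print(n,cv2.absdiff(a,b)[y-12:y+12,x-12:x+12].mean())
print(arm.observe()["time_s"],arm.observe()["contact_force"])
E
```

```text
time_s: 25.0
ee_pos: [451.0, -269.9, 252.0]
eef_rot: [-3.142, -0.0, 1.569]
contact_force: [0.7, 0.8, -0.4]
opening: 54.7
2.7890196078431373 70
cup 7.264467592592593
stop 40.91608796296296
jar 2.8153935185185186
bowls 23.24363425925926
25.1 [0.2616399  0.02044728 0.10466665]
```

View pics/side16.png

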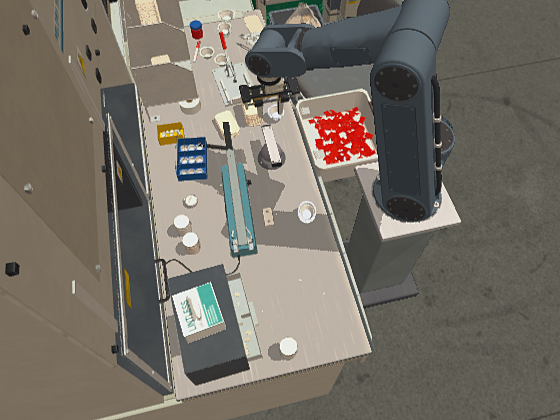

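```bash
python3 - <<'E'
import cv2,numpy as np
f=lambda k:cv2.resize(cv2.imread(f"pics/scene{k}.png")[200:260,320:430],None,fx=5,fy=5,interpolation=cv2.INTER_CUBIC)
cv2.imwrite("pics/cmp2.png",np.vstack([f(14),f(16)])[:600])
E
```

```text
(no output)
```

View pics/cmp2.png

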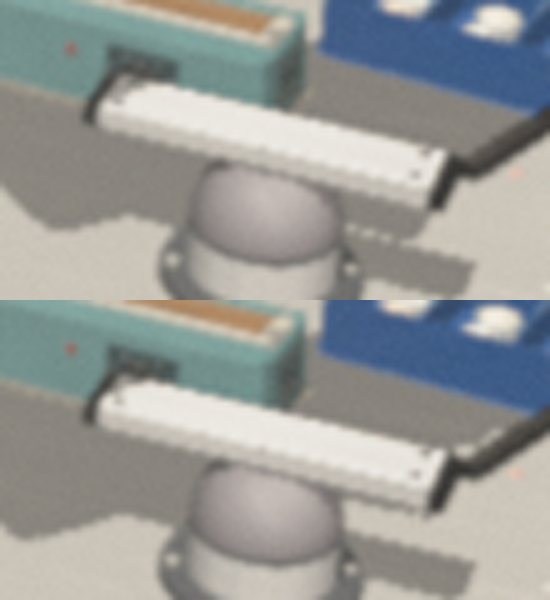

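The beam sits in the same place in both pictures, with cap corners at the same pixels. Only the arm's shadow has moved, so I'm handing in.

```bash
python3 -c "
from rig import arm
print(arm.finish_job())"
```

```text
the job is handed in; nothing more can be done
None
```

The beam is resting flat side down on the dome, and my last checks showed it level and still with the gripper clear of it. I handed the job in at about 25 s.

- **Balance point:** with the beam gripped at its middle, the difference in joint torques loaded and empty put it about 6 mm from the grip point. The moment sensor was too noisy to say more than which side.
- **Placing:** on the first release the beam leaned about 0.06 rad. I regripped it, levelled it, moved it about 2.5 mm along its length and released again.
- **Level:** the scene camera and the wrist view of the screws put the final lean at 0.005 rad or less. The end-cap widths disagreed slightly at about 0.02 rad. Sideways lean was only checked roughly; none showed.
- **Still:** two scene pictures just over a second apart show the beam in the same place, with contact force near zero.
- **Other items:** the cup nest, stop block and jar look undisturbed in the last side view. Pixel differences there were small at the jar and cup nest, and larger at the stop block, which I put down to arm shadows. The spot I compared for the bowl nest was partly hidden by the gripper, so that check is weak.
- **Dome position:** the cameras disagreed by a few mm on where the dome stands. I settled it using the held beam as a reference and the lean after the first release.

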